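# Change the load of a bench centrifuge, turn the rotor by hand and start it

### The job

Take the two spun tube carriers out of the centrifuge's rotor and stand them upright in the grey tray, and put all the carriers that wait on the bench into the rotor buckets, upright and right down, so that opposite buckets are both filled or both empty; if the number is odd, fill the odd place with the plain solid balance block. Then check that the loaded rotor runs free by turning it by hand through at least one full turn in one direction. Last, shut the lid and press the start button, without shifting the tube rack, the bottle or the bin of caps.

Things in the scene. Friction and masses are not known exactly. Their poses are not given: they have to be found in the camera images.
- centrifuge: Beige bench centrifuge, fixed to the bench: housing 140 mm high, own x -140 to 140, own y -130 to 150 mm, with a round open bowl 220 mm across, 85 mm deep, its edge 144 mm above the bench. Origin on the bench under the bowl's axis. Lid hinge on its own +y side; on the -y side a lower console (115 mm high, y -130 to -200 mm) with a dark display and the round start button.
- rotor (a joint): Rotor angle in rad, growing anticlockwise from above; it counts on over several turns, starts at 0, has no stop. Light friction (0.06 N m): it turns when a finger pushes a bucket sideways and stays where it is left. Shut fingers fit in the gaps between neighbouring buckets, on the diagonal 79 mm from the axis (gap about 45 mm wide), to push a bucket's side wall; bucket rims 133 mm up.
- hub (a point): Top of the rotor's hub on its upright spindle axis (the bowl's axis), 132 mm above the bench; hub 32 mm across at the top. Turns with the rotor.
- bucket0 (a point): Centre of the inner floor of a rotor bucket, 75 mm above the bench, 68 mm from the axis; across the hub from bucket2. Bare metal, open upwards, inside 42 mm along the line from the axis by 58 mm across it, 55 mm deep, walls 3 mm, flared rim. A seated carrier has its short side along that line, either way round; its handle then stands 19 mm above the bowl's edge.
- bucket1 (a point): Centre of the inner floor of a rotor bucket, 75 mm above the bench, 68 mm from the axis; across the hub from bucket3. Bare metal, open upwards, inside 42 mm along the line from the axis by 58 mm across it, 55 mm deep, walls 3 mm, flared rim. A seated carrier has its short side along that line, either way round; its handle then stands 19 mm above the bowl's edge.
- bucket2 (a point): Centre of the inner floor of a rotor bucket, 75 mm above the bench, 68 mm from the axis; across the hub from bucket0. Bare metal, open upwards, inside 42 mm along the line from the axis by 58 mm across it, 55 mm deep, walls 3 mm, flared rim. A seated carrier has its short side along that line, either way round; its handle then stands 19 mm above the bowl's edge.
- bucket3 (a point): Centre of the inner floor of a rotor bucket, 75 mm above the bench, 68 mm from the axis; across the hub from bucket1. Bare metal, open upwards, inside 42 mm along the line from the axis by 58 mm across it, 55 mm deep, walls 3 mm, flared rim. A seated carrier has its short side along that line, either way round; its handle then stands 19 mm above the bowl's edge.
- lid (a joint): Lid angle in rad: 0 shut, 1.7 wide open (starts 1.55 to 1.7). The hinge line runs along the centrifuge's own x. A hood 260 mm along the hinge, 52 mm deep, 0.35 kg, weak damper: its weight keeps it open above about 1.35 rad; pushed from behind (from the +y side) to below about 1.2 rad it sinks shut by itself in 1 to 2 s.
- lid_hinge (a point): Middle of the lid's hinge line, 141 mm above the bench, 135 mm from the bowl's axis on the centrifuge's own +y side.
- lid_edge (a point): Middle of the lid's free edge on its outer (top) face, 245 mm along the lid from the hinge line and 52 mm out; moves with the lid.
- start (a joint): Travel of the start button in m: 0 up, 0.006 fully down; sprung, about 5 N; it must go down at least 4 mm to start.
- start_top (a point): Centre of the top of the round grey start button, 26 mm across, 133 mm above the bench when up, on the console; pressed straight down.
- carrier1: Blue tube carrier 36 (own x) x 52 mm (own y) in plan, six capped tubes in two rows; a steel foot plate, body 50 mm high, caps up to 58 mm. In the middle an upright handle plate, 10 mm thick along x (14 mm at its top bead), 36 mm wide along y, top 88 mm above the underside. Origin: centre of the underside. 0.15 to 0.31 kg. Waits upright on the bench. One to three of the three are there.
- carrier2: Blue tube carrier 36 (own x) x 52 mm (own y) in plan, six capped tubes in two rows; a steel foot plate, body 50 mm high, caps up to 58 mm. In the middle an upright handle plate, 10 mm thick along x (14 mm at its top bead), 36 mm wide along y, top 88 mm above the underside. Origin: centre of the underside. 0.15 to 0.31 kg. Waits upright on the bench. One to three of the three are there.
- carrier3: Blue tube carrier 36 (own x) x 52 mm (own y) in plan, six capped tubes in two rows; a steel foot plate, body 50 mm high, caps up to 58 mm. In the middle an upright handle plate, 10 mm thick along x (14 mm at its top bead), 36 mm wide along y, top 88 mm above the underside. Origin: centre of the underside. 0.15 to 0.31 kg. Waits upright on the bench. One to three of the three are there.
- spun1: Spun tube carrier, of the same shape, size and weight range as the waiting ones (36 x 52 mm, handle plate 10 mm thick along own x, top 88 mm above the underside, origin at the centre of the underside); at the start it sits in a rotor bucket, the other spun one across the hub. It has to go to the tray.
- spun2: Spun tube carrier, of the same shape, size and weight range as the waiting ones (36 x 52 mm, handle plate 10 mm thick along own x, top 88 mm above the underside, origin at the centre of the underside); at the start it sits in a rotor bucket, the other spun one across the hub. It has to go to the tray.
- tray: Grey plastic tray fixed on the bench, 170 (own x) x 110 mm (own y), 20 mm high, walls and floor 4 mm; empty at the start, room for two carriers side by side (for example 40 mm either side of its middle along x). Origin at the centre of its underside.
- balance: Solid balance block: the same blue plastic, footprint, body height (50 mm), foot, handle plate and weight range as a tube carrier, but a plain closed top with no tubes. Origin at the centre of the underside. Always one there, standing upright on the bench.
- tube_rack: Bystander: blue tube rack 72 x 200 mm, 100 mm high, with some tubes; leave it where it is. Origin at the centre of its underside, long along own y.
- spray: Bystander: white bottle, 64 mm across, 170 mm high; leave it where it is. Origin at the centre of its underside.
- cap_bin: Bystander: clear bin of loose caps, 110 x 110 mm, 75 mm high; leave it where it is. Origin at the centre of its underside.
Mind the look-alikes: they are no part of the job. What is shaped like the spun2 but red is not meant.

How it is judged:
By the outcome, as a careful person would: the job done as asked, in the order asked, and still so for the second after the job is handed in, with the robot touching nothing.
Of carrier1, carrier2, carrier3 only 1 to 3 are there at a start; the rules pass over those that are not, and their reading is None.
At some moment in a run one of carrier1, carrier2, carrier3, balance may be knocked a few centimetres aside while the robot is not near it.
It also fails if it takes over 210 s, if anything falls off the work surface, if the arm or the gripper's body presses on something with over 40 N, if the wrist force passes 120 N, or if a joint passes its speed limit or range.

### The arm

A 6-joint arm with a two-finger parallel gripper is mounted at the origin on the work surface. World frame = base frame: x ahead of the robot, y to its left, z up, the work surface at z = 0. Lengths are in m, angles in degrees, forces in N, time in s.
With the tool pointing down it reaches from about 0.3 to 0.75 m from the base axis. Payload 8.5 kg.
Tool frame: the origin (TCP) lies midway between the tips of the shut fingers; the grasp point (between the pads) lies 19 mm behind it; z points along the fingers, y is the line along which they close (so a half turn about z gives the same grasp; the last joint's range is limited). The gripper opens to 85 mm and grips with 20 to 120 N. Pads are 22 mm wide; open, the fingers measure 114 mm over their backs; the gripper's body (76 mm by 85 mm) begins 54 mm behind the grasp point. The pads swing forward as they close: fully open they stand 13 mm farther back than shut.
Start: joints at [57.852, 21.807, 74.336, -0, 83.858, -12.336], TCP at [0.186, 0.517, 0.194] pointing down, gripper open.
Joint ranges: [-178.18, 178.18], [-50.72, 133.34], [12.68, 142.11], [-81.47, 261.47], [9.98, 163.14], [-165.26, 165.26]. Speed limits (degrees/s): [136.94, 136.94, 180, 180, 180, 180].

### API

Orientations are given as a 3x3 rotation matrix whose columns are the frame's x, y, z axes.
In Python, from rig import env gives the robot as it stands. The module is installed in compiled form; this text tells all that it offers.
- The arm moves only by the tool jog_arm, never from a script. Its argument "targets" is a list of rows, each a list of 6 numbers: the shift along the tool's x, y, z in cm, then the turn, a rotation vector about the tool's x, y, z in degrees. A call has 1 to 8 rows; each row is the pose to reach, as a shift and turn from the pose commanded when the call began, along the tool's axes at that moment; what a row does not reach only later rows make up. A row lasts 1/12 s, in which the tool goes at most 41.7 mm and 7.16 degrees, less where a joint would pass 70% of its speed; a pose out of reach is approached as far as the arm can. A call with a gripper value outside its range is refused whole. "hand" is the opening, from 0 (shut) to 1 (fully open), set as the call begins (left out, the last holds). The fingers move at their own pace and stop on an object; "newtons" is the grip in N (left out, the last holds). Time passes only in rows, so rows that repeat a pose let the fingers close. It gives the time, the measured TCP pose, the force, the opening and the grip force at its end, in the units of the state.
- env.observe(): the state, without advancing time (a new reading comes with each control period).
- env.get_image(name): name is "side" or "top"; returns a dict with "frame" (400x640x3 uint8, red, green, blue), "depth" (400x640 float32, m along the optical axis (not along the pixel's ray), 0 where there is no reading), "fovy" (degrees; the focal length in pixels is half the picture's height over the tangent of half this angle, whatever the lens; pixels are square), "cx", "cy" (the principal point, pixels), "cam_to_world" (4x4, takes a point from camera to world coordinates). Camera axes: x right, y down, z forward; pixel columns grow to the right and rows downward; lengths in m; the calibration is good to about 2 mm. A picture is of the moment at which its call begins.
- env.close_job(): hands the job in; it is judged then, once.
Trained networks look in the newest picture that a camera, given by its name, has taken for a name from the list of things; names that differ only in an ending like _2 or _b are one class to them, and where a whole thing is asked for, a point or a joint stands for the part that bears it (a point fixed in the world has none). Each returns a list of dicts, best first, with "score" (0 to 1); they miss things now and then, are a little off and sometimes report something else, mostly with a low value. They report only what shows in the picture. A call takes as long as a camera call. They do not tell look-alikes from the thing itself.
- env.regions_of(camera, target): "pixels" (400x640 bool, what is visible of it) and "point" ([row, column] in pixels, amid what is visible of it).
The state is a dict: "time_s": time; "q": joint angles; "qvel": joint speeds; "joint_efforts": joint torques, N m; "position": TCP position; "tool_rot": TCP orientation; "ft_force": force on the tool from outside, world axes, zero at the start; "wrist_torque": the same for the moment, N m; "grip_width": finger opening in m; "gripper_force": force on a finger pad.
Only numpy, scipy, OpenCV 4.12 (cv2) and the standard library are available. Lean on these libraries where they do the work, as an engineer would, in place of code of your own. Each camera call takes 0.05 s, during which the arm holds its last target. There are 200 camera calls.

## Working session

There is one attempt and no reset: what is moved stays moved. The work goes in short steps, Python scripts to look and compute and a tool call to move; the robot and the scene stay as the last step left them, time stands still between calls to the robot, and variables do not carry over. Pictures are saved under pics/ and viewed, at most 14 in all, crops included, and the job is handed in when it is done.

Besides the shell and the picture viewer there is one more tool, called after ">>>" by a JSON object that holds its "fn" and its "kwargs", one argument or row to a line. jog_arm: Moves the arm, as the interface text tells. Its arguments: {"type":"object","properties":{"targets":{"type":"array","items":{"type":"array","items":{"type":"number"}}},"hand":{"type":"number"},"newtons":{"type":"number"}},"required":["targets"]}

```bash
mkdir -p pics; cat > h.py <<'E'
from rig import env
import numpy as np, cv2
def K(im):
    f=im["frame"].shape[0]/2/np.tan(np.radians(im["fovy"])/2); return f,im["cx"],im["cy"]
def cloud(im):
    f,cx,cy=K(im); d=im["depth"]; v,u=np.mgrid[:d.shape[0],:d.shape[1]]
    P=np.stack([(u-cx)/f*d,(v-cy)/f*d,d],-1); T=im["cam_to_world"]
    W=P@T[:3,:3].T+T[:3,3]; W[d<=0]=np.nan; return W
def save(im,n): cv2.imwrite("pics/"+n,im["frame"][:,:,::-1])
E
python3 - <<'E'
from h import *
s=env.observe(); print(s["time_s"],s["position"],s["tool_rot"],s["grip_width"])
for c in("top","side"):
    im=env.get_image(c); save(im,c+"0.png"); print(c,im["fovy"],np.round(im["cam_to_world"],3).tolist())
    W=cloud(im); np.save(c+"W.npy",W)
    for t in["centrifuge","hub","carrier1","spun1","balance","tray","lid","start","tube_rack","spray","cap_bin","bucket0"]:
        for r in env.regions_of(c,t):
            p=r["pixels"]; q=np.nanmedian(W[p],0) if p.any() else None
            print(c,t,round(r["score"],2),np.round(r["point"]),p.sum(),np.round(q,3),np.round(np.nanmax(W[p][:,2]),3))
E
```

```text
0.0 [0.18623411 0.51713439 0.19309455] [[-9.40807194e-01  3.38941188e-01 -8.33120341e-04]
 [ 3.38942017e-01  9.40806449e-01 -1.23861720e-03]
 [ 3.63986605e-04 -1.44767946e-03 -9.99998886e-01]] 0.08564081353235284
top 44.49719682501802 [[0.013, -0.996, 0.083, 0.437], [-1.0, -0.012, 0.014, 0.037], [-0.013, -0.083, -0.996, 1.49], [0.0, 0.0, 0.0, 1.0]]
top centrifuge 0.82 [213. 282.] 17118 [0.505 0.163 0.138] 0.4
top hub 0.95 [213. 304.] 1944 [0.508 0.108 0.11 ] 0.141
top carrier1 0.74 [168. 426.] 251 [ 0.649 -0.237  0.055] 0.095
top carrier1 0.59 [255. 420.] 276 [ 0.398 -0.23   0.055] 0.094
top spun1 0.83 [190. 287.] 248 [0.565 0.145 0.133] 0.171
top spun1 0.82 [234. 312.] 253 [0.452 0.073 0.133] 0.171
top spun1 0.21 [212. 302.] 2032 [0.506 0.106 0.111] 0.141
top balance 0.83 [179. 454.] 288 [ 0.607 -0.335  0.05 ] 0.095
top tray 0.67 [236. 457.] 2193 [ 0.446 -0.362  0.005] 0.029
top lid 0.84 [217. 221.] 5023 [0.483 0.291 0.375] 0.4
top lid 0.39 [237. 314.] 206 [0.454 0.073 0.135] 0.171
top start 0.45 [218. 222.] 5115 [0.482 0.291 0.375] 0.4
top start 0.34 [213. 300.] 2120 [0.509 0.108 0
[... 1015 characters left out ...]
.] 1502 [ 0.442 -0.364  0.006] 0.059
side lid 0.57 [217. 412.] 4460 [0.522 0.301 0.379] 0.398
side start 0.74 [126. 313.] 280 [ 0.404 -0.226  0.052] 0.095
side start 0.45 [188. 288.] 78 [ 0.623 -0.039  0.137] 0.143
side tube_rack 0.92 [265. 261.] 2310 [0.787 0.085 0.072] 0.104
side tube_rack 0.16 [186. 358.] 296 [0.456 0.075 0.135] 0.168
side spray 0.64 [252. 460.] 880 [0.374 0.365 0.108] 0.175
side spray 0.36 [330. 429.] 2039 [0.53  0.464 0.036] 0.221
side cap_bin 0.58 [332. 430.] 2123 [0.53  0.464 0.036] 0.225
side cap_bin 0.58 [218. 413.] 4598 [0.518 0.3   0.378] 0.398
side bucket0 0.86 [206. 355.] 2582 [0.51  0.105 0.113] 0.387
side bucket0 0.45 [220. 413.] 4414 [0.522 0.301 0.378] 0.398
```

View pics/top0.png

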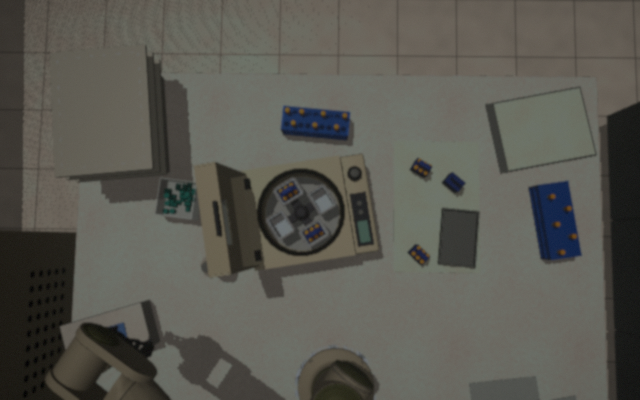

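View pics/side0.png

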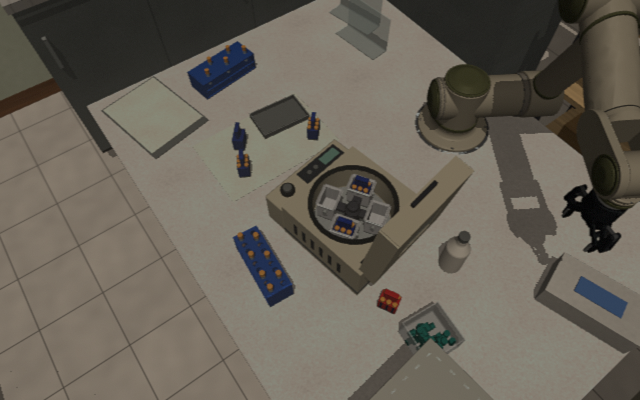

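Top view: waiting carriers at rows/cols (168,421) and (255,419); the plain block, with no orange caps, at (183,454); tray at (237,459). The spun carriers sit in the rotor at (190,288) and (232,313), and the red look-alike is in the side view at (302,390). That makes two waiting carriers, an even number, so the block stays put. Next I measure precisely.

```bash
cat >> h.py <<'E'
def rect(P):
    r=cv2.minAreaRect((P[:,:2]*1000).astype(np.float32)); (cx,cy),(w,h),a=r
    b=cv2.boxPoints(r); e0=b[1]-b[0]; e1=b[2]-b[1]; l=e0 if np.linalg.norm(e0)>np.linalg.norm(e1) else e1
    return np.round([cx,cy,max(w,h),min(w,h),np.degrees(np.arctan2(l[1],l[0]))%180],1)
def near(W,x,y,r,z0,z1):
    P=W.reshape(-1,3); P=P[~np.isnan(P[:,0])]
    return P[(np.hypot(P[:,0]-x,P[:,1]-y)<r)&(P[:,2]>z0)&(P[:,2]<z1)]
def circ(P):
    A=np.c_[2*P[:,:2],np.ones(len(P))]; s=np.linalg.lstsq(A,(P[:,:2]**2).sum(1),rcond=None)[0]
    return s[0],s[1],np.sqrt(s[2]+s[0]**2+s[1]**2)
E
python3 - <<'E'
from h import *
for c in("top","side"):
    W=np.load(c+"W.npy")
    print(c,"bench z",np.nanmedian(near(W,.5,-.25,.3,-.02,.02)[:,2]))
    for n,x,y,z in[("cA",.65,-.234,0),("cB",.40,-.23,0),("bal",.61,-.333,0),("sA",.566,.146,.075),("sB",.452,.073,.075)]:
        H=near(W,x,y,.04,z+.068,z+.1); B=near(W,x,y,.045,z+.04,z+.1)
        C=np.cov((H[:,:2]*1000).T); w,v=np.linalg.eigh(C)
        print(n,len(H),"handle",np.round(H.mean(0)*1000,1),round(np.degrees(np.arctan2(v[1,1],v[0,1]))%180,1),rect(H),"body",rect(B) if z==0 else "", np.round(H[:,2].max(),3))
    H=near(W,.508,.108,.03,.12,.15); print("hub",len(H),H.mean(0))
    # bowl edge: housing-top points nearest axis per angle
    P=near(W,.5085,.109,.14,.137,.155); d=P[:,:2]-[.5085,.109]; a=np.degrees(np.arctan2(d[:,1],d[:,0])); r=np.hypot(*d.T)
    m=r>.104; P=P[m];a=a[m];r=r[m]; Q=[]
    for k in range(-180,180,8):
        i=np.where((a>=k)&(a<k+8))[0]
        if len(i)>0: j=i[np.argmin(r[i])]; Q.append(P[j])
    Q=np.array(Q); print("bowl",len(Q),circ(Q))
    T=near(W,.446,-.362,.13,.012,.03); print("tray",len(T),rect(T))
    L=near(W,.5,.29,.3,.385,.41); print("lidtop",len(L),rect(L))
    C=near(W,.5,.0,.2,.11,.125); C=C[C[:,1]<.02]; print("console",len(C),rect(C))
    S=near(W,.6,-.04,.06,.128,.137); S=S[S[:,1]<-.02]; print("btn",len(S), S.mean(0))
E
```

```text
top bench z 0.00037712612563367554
cA 70 handle [ 653.2 -242.9   86.2] 59.9 [ 654.  -243.6   37.4   13.2   57.5] body [ 653.6 -242.9   51.8   37.1   58.9] 0.095
cB 69 handle [ 396.4 -235.3   87.2] 49.4 [ 396.1 -235.8   36.7   14.1   48.3] body [ 395.6 -235.7   52.6   36.5   47.3] 0.094
bal 77 handle [ 610.2 -340.4   84.8] 51.0 [ 610.5 -341.2   37.6   14.2   50.3] body [ 611.  -340.7   51.9   38.4   50.7] 0.095
sA 71 handle [567.9 145.6 163.6] 123.3 [568.3 146.1  37.7  13.9 123.6] body  0.171
sB 74 handle [452.7  72.2 162.5] 127.9 [440.3  71.   51.7  34.1   7.7] body  0.171
hub 105 [0.51054218 0.10883822 0.13112044]
bowl 45 (np.float64(0.5109392793266183), np.float64(0.10925748828819332), np.float64(0.10864779538537268))
tray 313 [ 447.  -358.8  169.9  112.3  175.1]
lidtop 402 [480.9 290.1 257.1  37.2   9.7]
console 2143 [536.3 -37.9 279.2 100.3   9.7]
btn 62 [ 0.62152789 -0.04019687  0.13257225]
side bench z 0.001492816798882468
cA 64 handle [ 653.7 -242.8   86.3] 60.3 [ 652.8 -244.5   42.2   12.7   59.6] body [ 653.2 -242.8   54.4   36.3   58.4] 0.093
cB 55 handle [ 396.7 -234.9   85.7] 47.7 [ 393.6 -238.1   44.4   13.7   47. ] body [ 396.7 -235.5   52.5   37.4   44.8] 0.095
bal 66 handle [ 611.  -339.1   85.1] 50.2 [ 609.4 -342.6   41.8   13.7   52.2] body [ 611.5 -339.7   53.6   36.2   51.2] 0.095
sA 111 handle [568.2 145.  158.1] 122.1 [566.2 143.3  37.7  15.6 120.8] body  0.167
sB 104 handle [453.7  72.4 158.3] 123.3 [451.9  71.5  36.9  17.6 115. ] body  0.168
hub 109 [0.51153072 0.1096648  0.13026122]
bowl 41 (np.float64(0.509687207834011), np.float64(0.10736936010347636), np.float64(0.10805106970528702))
tray 326 [ 447.4 -339.8  206.2  171.    85.2]
lidtop 280 [481.9 282.5 257.1  21.7  10.2]
console 1576 [533.8 -28.4 280.2 124.8   9.1]
btn 64 [ 0.62261143 -0.036762    0.13218114]
```

```bash
python3 - <<'E'
from h import *
a=cv2.imread("pics/top0.png"); b=cv2.imread("pics/side0.png")
x=cv2.resize(a[145:265,245:395],(750,600),interpolation=cv2.INTER_CUBIC)
cv2.imwrite("pics/c1.png",x)
y=np.hstack([cv2.resize(a[150:275,395:490],None,fx=4,fy=4,interpolation=cv2.INTER_CUBIC),cv2.resize(b[95:220,220:320],None,fx=4,fy=4,interpolation=cv2.INTER_CUBIC)])
cv2.imwrite("pics/c2.png",y)
E
```

```text
(no output)
```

View pics/c2.png

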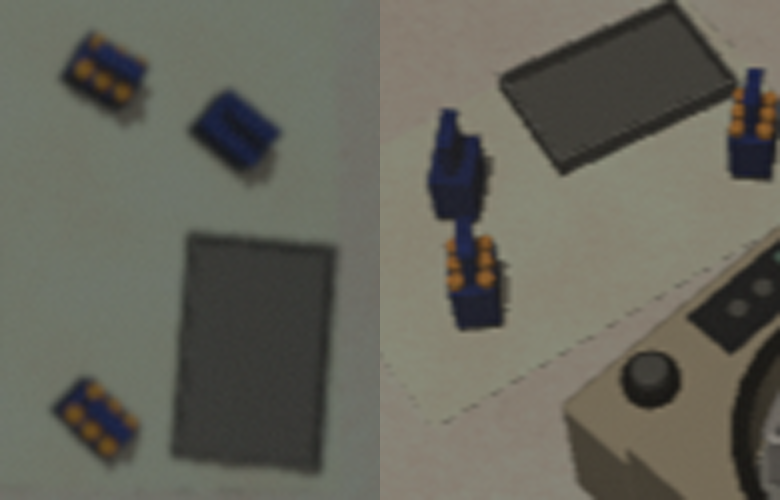

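View pics/c1.png

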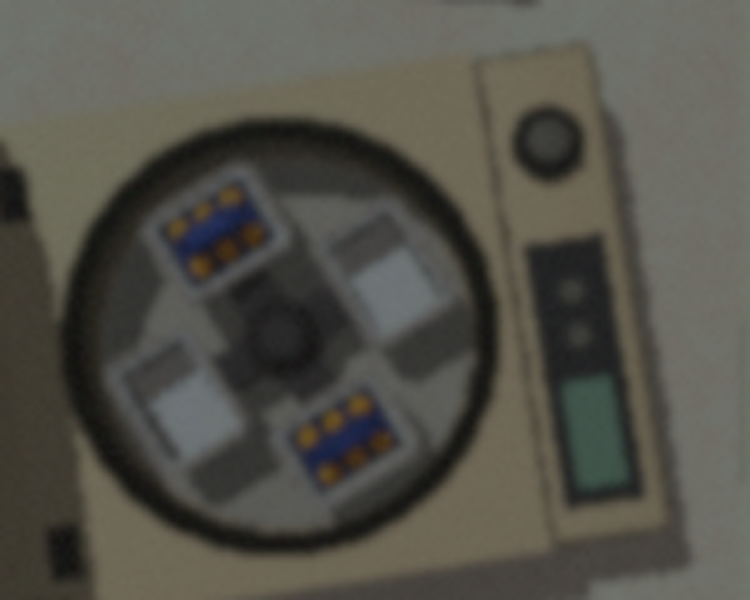

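The crops confirm it: both bench pieces with orange caps are tube carriers, and the one without caps is the plain block. The two spun carriers sit across the hub, and the other two buckets are empty. I'm planning the moves now.

```bash
cat >> h.py <<'E'
def plan(wps,start=None):
    """wps: (x,y,z in mm, yaw of tool y in deg); prints each shift/turn from the previous waypoint, in jog units"""
    s=env.observe()
    if start is None:
        p=s["position"]*1000; R=s["tool_rot"]; yaw=np.degrees(np.arctan2(R[1,1],R[0,1]))
        print("t",round(s["time_s"],1),"tcp",np.round(p,1),"yaw",round(yaw,1),"w",round(s["grip_width"]*1000,1),"f",np.round(s["ft_force"],1))
    else: p=np.array(start[:3],float); yaw=start[3]
    for w in wps:
        a=np.radians(yaw); y=np.array([np.cos(a),np.sin(a),0]); z=np.array([0,0,-1]); x=np.cross(y,z)
        d=(np.array(w[:3])-p)/10; t=yaw-w[3]; n=np.linalg.norm(d)*10/41.7
        print(w,"->",np.round([d@x,d@y,d@z],2),"rz",round((t+180)%360-180,1),"rows",round(max(n,abs((t+180)%360-180)/7.16),1)); p=np.array(w[:3],float); yaw=w[3]
E
python3 - <<'E'
from h import *
plan([(320,60,250,32.5),(453,72.3,220,32.5),(453,72.3,135,32.5),(453,72.3,250,32.5),(407,-355.5,250,-5),(407,-355.5,66,-5)])
E
```

```text
t 1.3 tcp [186.4 517.4 193.7] yaw 70.2 w 85.2 f [ 0.1 -1.1  0.1]
(320, 60, 250, 32.5) -> [-28.07 -38.51  -5.63] rz 37.7 rows 11.5
(453, 72.3, 220, 32.5) -> [-6.11 11.88  3.  ] rz 0.0 rows 3.3
(453, 72.3, 135, 32.5) -> [0.  0.  8.5] rz 0.0 rows 2.0
(453, 72.3, 250, 32.5) -> [  0.    0.  -11.5] rz 0.0 rows 2.8
(407, -355.5, 250, -5) -> [-33.61 -26.87   0.  ] rz 37.5 rows 10.3
(407, -355.5, 66, -5) -> [ 0.   0.  18.4] rz 0 rows 4.4
```

>>> {"fn": "jog_arm", "kwargs": {
  "targets": [
    [-14, -19.2, -5.6, 0, 0, 37.7],
    [-14, -19.2, -5.6, 0, 0, 37.7],
    [-14, -19.2, -5.6, 0, 0, 37.7],
    [-14, -19.2, -5.6, 0, 0, 37.7],
    [-14, -19.2, -5.6, 0, 0, 37.7],
    [-14, -19.2, -5.6, 0, 0, 37.7],
    [-14, -19.2, -5.6, 0, 0, 37.7]
  ],
  "hand": 0.5
}}

```text
time_s: 1.88
position: [0.2547, 0.2857, 0.2514]
tool_rot: [[-0.531, 0.847, 0.003], [0.847, 0.531, 0.0], [-0.001, 0.003, -1.0]]
ft_force: [0.4, 0.3, 1.1]
grip_width: 0.0427
gripper_force: 0.0
```

```bash
python3 - <<'E'
from h import *
plan([(320,60,250,32.5),(453,72.3,220,32.5),(453,72.3,135,32.5),(453,72.3,250,32.5)])
E
```

```text
t 1.9 tcp [254.7 285.7 251.4] yaw 32.1 w 42.7 f [0.4 0.3 1.1]
(320, 60, 250, 32.5) -> [-22.59  -6.45   0.14] rz -0.4 rows 5.6
(453, 72.3, 220, 32.5) -> [-6.11 11.88  3.  ] rz 0.0 rows 3.3
(453, 72.3, 135, 32.5) -> [0.  0.  8.5] rz 0.0 rows 2.0
(453, 72.3, 250, 32.5) -> [  0.    0.  -11.5] rz 0.0 rows 2.8
```

>>> {"fn": "jog_arm", "kwargs": {
  "targets": [
    [-22.6, -6.4, 0, 0, 0, 0],
    [-22.6, -6.4, 0, 0, 0, 0],
    [-22.6, -6.4, 0, 0, 0, 0],
    [-22.6, -6.4, 0, 0, 0, 0],
    [-22.6, -6.4, 0, 0, 0, 0],
    [-22.6, -6.4, 0, 0, 0, 0],
    [-22.6, -6.4, 0, 0, 0, 0]
  ]
}}

```text
time_s: 2.47
position: [0.3218, 0.0609, 0.2497]
tool_rot: [[-0.533, 0.846, 0.0], [0.846, 0.533, -0.001], [-0.001, -0.0, -1.0]]
ft_force: [-0.2, 0.5, -0.3]
grip_width: 0.0426
gripper_force: 0.0
```

>>> {"fn": "jog_arm", "kwargs": {
  "targets": [
    [-6.1, 11.9, 3, 0, 0, 0],
    [-6.1, 11.9, 3, 0, 0, 0],
    [-6.1, 11.9, 3, 0, 0, 0],
    [-6.1, 11.9, 3, 0, 0, 0],
    [-6.1, 11.9, 3, 0, 0, 0],
    [-6.1, 11.9, 3, 0, 0, 0]
  ]
}}

```text
time_s: 2.97
position: [0.453, 0.0776, 0.2193]
tool_rot: [[-0.538, 0.843, -0.002], [0.843, 0.538, 0.0], [0.001, -0.001, -1.0]]
ft_force: [0.6, -0.3, 1.0]
grip_width: 0.0426
gripper_force: 0.0
```

```bash
python3 - <<'E'
from h import *
plan([(453,72.3,135,32.5),(453,72.3,250,32.5)])
E
```

```text
t 3.0 tcp [453.   77.6 219.3] yaw 32.6 w 42.6 f [ 0.6 -0.3  1. ]
(453, 72.3, 135, 32.5) -> [-0.44 -0.29  8.43] rz 0.1 rows 2.0
(453, 72.3, 250, 32.5) -> [  0.    0.  -11.5] rz 0.0 rows 2.8
```

>>> {"fn": "jog_arm", "kwargs": {
  "targets": [
    [-0.4, -0.3, 0, 0, 0, 0],
    [-0.4, -0.3, 3, 0, 0, 0],
    [-0.4, -0.3, 6, 0, 0, 0],
    [-0.4, -0.3, 8.4, 0, 0, 0],
    [-0.4, -0.3, 8.4, 0, 0, 0],
    [-0.4, -0.3, 8.4, 0, 0, 0]
  ]
}}

```text
time_s: 3.47
position: [0.4524, 0.0717, 0.1366]
tool_rot: [[-0.537, 0.844, -0.0], [0.844, 0.537, -0.0], [0.0, -0.0, -1.0]]
ft_force: [0.2, -0.2, -0.2]
grip_width: 0.0428
gripper_force: 0.0
```

>>> {"fn": "jog_arm", "kwargs": {
  "targets": [
    [0, 0, 0, 0, 0, 0],
    [0, 0, 0, 0, 0, 0],
    [0, 0, 0, 0, 0, 0],
    [0, 0, 0, 0, 0, 0]
  ],
  "hand": 0,
  "newtons": 60
}}

```text
time_s: 3.8
position: [0.4536, 0.0718, 0.1367]
tool_rot: [[-0.537, 0.843, 0.002], [0.843, 0.537, -0.0], [-0.001, 0.001, -1.0]]
ft_force: [0.2, 0.2, -0.4]
grip_width: -0.0
gripper_force: 0.0
```

```bash
python3 - <<'E'
from h import *
im=env.get_image("side"); a=im["frame"][:,:,::-1]
cv2.imwrite("pics/c3.png",cv2.resize(a[130:250,280:430],(750,600),interpolation=cv2.INTER_CUBIC))
s=env.observe(); print(s["grip_width"],s["gripper_force"],s["position"])
W=cloud(im)
for x,y in((.452,.072),(.568,.146)): 
    H=near(W,x,y,.04,.148,.18); print(len(H),H.mean(0) if len(H) else "")
E
```

```text
-7.51367574835124e-05 0.0 [0.45347863 0.07179827 0.13640776]
67 [0.45336464 0.07423367 0.15970936]
95 [0.56815493 0.14514562 0.16105582]
```

View pics/c3.png

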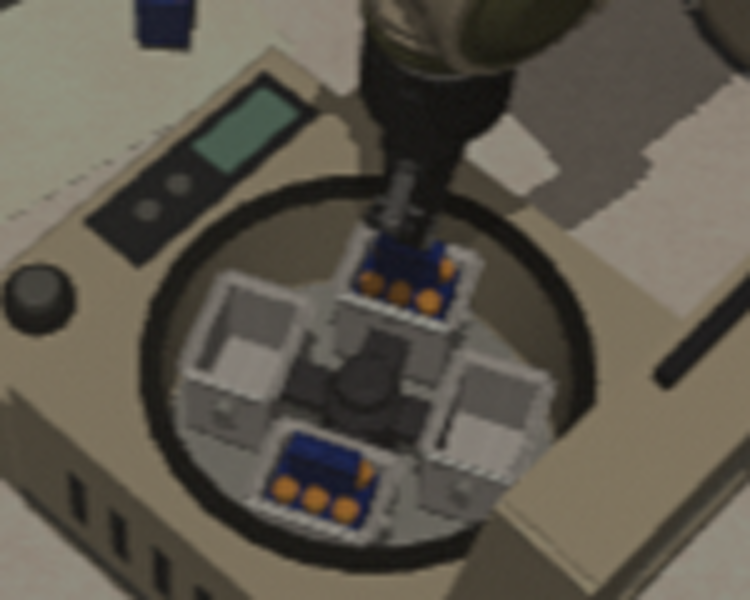

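```bash
python3 - <<'E'
from h import *
im=env.get_image("side"); f,cx,cy=K(im); T=np.linalg.inv(im["cam_to_world"])
for p in[(.4535,.0718,.1364),(.4535,.0718,.155),(.453,.0723,.163),(.568,.1455,.163),(.568,.1455,.133)]:
    q=T[:3,:3]@np.array(p)+T[:3,3]; u,v=f*q[0]/q[2]+cx,f*q[1]/q[2]+cy; print(p,"crop",round((u-280)*5),round((v-130)*5))
W=cloud(im)
for r in range(168,190,2): print(r,[tuple(np.round(W[r,c]*1000).astype(int)) for c in(356,358,360,362,364)], im["frame"][r,360])
E
```

```text
(0.4535, 0.0718, 0.1364) crop 407 271
(0.4535, 0.0718, 0.155) crop 409 253
(0.453, 0.0723, 0.163) crop 412 245
(0.568, 0.1455, 0.163) crop 325 453
(0.568, 0.1455, 0.133) crop 323 481
168 [(np.int64(435), np.int64(25), np.int64(144)), (np.int64(430), np.int64(27), np.int64(142)), (np.int64(493), np.int64(100), np.int64(280)), (np.int64(485), np.int64(99), np.int64(271)), (np.int64(462), np.int64(82), np.int64(233))] [65 63 60]
170 [(np.int64(493), np.int64(87), np.int64(256)), (np.int64(495), np.int64(95), np.int64(268)), (np.int64(493), np.int64(101), np.int64(273)), (np.int64(484), np.int64(99), np.int64(263)), (np.int64(463), np.int64(84), np.int64(228))] [61 58 56]
172 [(np.int64(502), np.int64(97), np.int64(267)), (np.int64(498), np.int64(100), np.int64(267)), (np.int64(495), np.int64(103), np.int64(269)), (np.int64(488), np.int64(103), np.int64(263)), (np.int64(484), np.int64(106), np.int64(261))] [55 55 51]
174 [(np.int64(505), np.int64(101), np.int64(266)), (np.int64(501), np.int64(103), np.int64(265)), (np.int64(499), np.int64(108), np.int64(268)), (np.int64(497), np.int64(11
[... 1215 characters left out ...]
t64(454), np.int64(75), np.int64(143)), (np.int64(451), np.int64(79), np.int64(144))] [20 23 34]
186 [(np.int64(-9223372036854775808), np.int64(-9223372036854775808), np.int64(-9223372036854775808)), (np.int64(460), np.int64(66), np.int64(126)), (np.int64(460), np.int64(74), np.int64(136)), (np.int64(454), np.int64(76), np.int64(134)), (np.int64(451), np.int64(80), np.int64(136))] [56 40 27]
188 [(np.int64(469), np.int64(69), np.int64(129)), (np.int64(468), np.int64(76), np.int64(136)), (np.int64(463), np.int64(78), np.int64(135)), (np.int64(458), np.int64(80), np.int64(132)), (np.int64(452), np.int64(82), np.int64(130))] [83 56 26]<stdin>:6: RuntimeWarning: invalid value encountered in cast
```

>>> {"fn": "jog_arm", "kwargs": {
  "targets": [
    [0, 0, -2, 0, 0, 0],
    [0, 0, -4, 0, 0, 0],
    [0, 0, -6, 0, 0, 0],
    [0, 0, -6, 0, 0, 0]
  ]
}}

```text
time_s: 4.23
position: [0.4548, 0.0717, 0.1992]
tool_rot: [[-0.537, 0.843, 0.007], [0.843, 0.537, -0.001], [-0.004, 0.005, -1.0]]
ft_force: [-0.4, 0.2, -0.6]
grip_width: -0.0001
gripper_force: 0.0
```

```bash
python3 - <<'E'
from h import *
im=env.get_image("side"); a=im["frame"][:,:,::-1]
cv2.imwrite("pics/c4.png",cv2.resize(cv2.convertScaleAbs(a[110:230,290:440],alpha=1.7),(750,600),interpolation=cv2.INTER_CUBIC))
s=env.observe(); print(s["grip_width"],s["gripper_force"],s["position"],s["ft_force"])
E
```

```text
-0.0003050211868968179 0.0 [0.45404672 0.07176864 0.19729142] [ 0.54326755 -0.70086348  0.03176694]
```

View pics/c4.png

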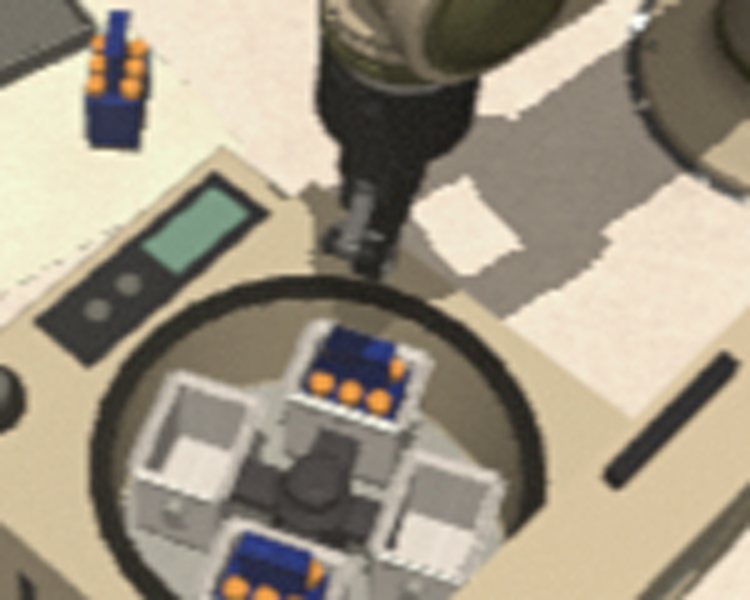

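```bash
python3 - <<'E'
from h import *
s=env.observe(); p=s["position"]
for c in("side","top"):
    im=env.get_image(c); f,cx,cy=K(im); T=np.linalg.inv(im["cam_to_world"])
    W=cloud(im); P=near(W,p[0],p[1],.09,.175,.36)
    q=T[:3,:3]@p+T[:3,3]; print(c,"tcp px",f*q[0]/q[2]+cx,f*q[1]/q[2]+cy)
    i=np.argsort(P[:,2])[:12]; print(np.round(P[i]*1000).astype(int).tolist())
    d=im["depth"]; u,v=int(f*q[0]/q[2]+cx),int(f*q[1]/q[2]+cy)
    for r in range(v-14,v+4,2): print(r,np.round(d[r,u-8:u+9:2],3), round(q[2],3))
E
```

```text
side tcp px 362.82436993399824 171.72224671243526
[[453, 79, 230], [453, 83, 236], [453, 83, 240], [462, 78, 241], [465, 69, 243], [465, 77, 243], [447, 83, 243], [454, 87, 245], [455, 84, 246], [461, 83, 246], [459, 85, 246], [463, 82, 247]]
157 [1.334 1.102 1.101 1.101 1.1   1.111 1.111 1.157 1.162] 1.241
159 [1.329 1.101 1.102 1.097 1.099 1.099 1.113 1.149 1.332] 1.241
161 [1.33  1.328 1.106 1.107 1.099 1.097 1.126 1.15  1.33 ] 1.241
163 [1.329 1.328 1.327 1.2   1.185 1.104 1.133 1.191 1.325] 1.241
165 [1.317 1.315 1.317 1.319 1.196 1.192 1.192 1.194 1.318] 1.241
167 [1.313 1.311 1.309 1.308 1.314 1.308 1.315 1.312 1.316] 1.241
169 [1.312 1.316 1.309 1.305 1.307 1.311 1.313 1.307 1.314] 1.241
171 [1.323 1.326 1.322 1.321 1.316 1.315 1.311 1.308 1.307] 1.241
173 [1.331 1.333 1.322 1.334 1.326 1.324 1.319 1.313 1.315] 1.241
top tcp px 313.05687447977743 231.8004198182118
[[402, 44, 321], [400, 54, 323], [407, 37, 324], [511, 98, 324], [509, 96, 325], [509, 100, 325], [412, 37, 325], [402, 51, 325], [400, 56, 325], [403, 46, 326], [403, 49, 326], [398, 51, 326]]
217 [0.965 0.964 0.964 0.963 0.967 0.966 0.964 0.967 0.968] 1.29
219 [0.963 0.964 0.963 0.961 0.964 0.964 0.964 0.962 0.963] 1.29
221 [0.961 0.96  0.96  0.959 0.962 0.96  0.962 0.959 0.96 ] 1.29
223 [0.956 0.955 0.959 0.957 0.96  0.957 0.959 0.959 0.957] 1.29
225 [0.954 0.96  0.956 0.958 0.956 0.958 0.956 0.956 0.958] 1.29
227 [0.955 0.954 0.957 0.953 0.956 0.955 0.955 0.958 0.955] 1.29
229 [0.954 0.954 0.955 0.955 0.954 0.958 0.954 0.954 0.952] 1.29
231 [0.954 0.954 0.957 0.955 0.959 0.954 0.954 0.956 0.953] 1.29
233 [0.952 0.953 0.955 0.957 0.954 0.954 0.955 0.958 0.956] 1.29
```

```bash
python3 - <<'E'
from h import *
im=env.get_image("side"); f,cx,cy=K(im); T=np.linalg.inv(im["cam_to_world"])
def px(p): q=T[:3,:3]@np.array(p)+T[:3,3]; return np.round([f*q[0]/q[2]+cx,f*q[1]/q[2]+cy],1)
c=np.array([.1864,.5174,.1937]); y=np.array([.339,.941,0])
for dz in(0,.013,.045): print(dz,px(c+[0,0,dz]),px(c+.0425*y+[0,0,dz]),px(c-.0425*y+[0,0,dz]))
W=np.load("sideW.npy"); P=near(W,.186,.517,.11,.15,.30)
print(len(P)); 
for s in(1,-1):
    t=(P[:,:2]-c[:2])@y[:2]; Q=P[(t*s>.02)]; Q=Q[np.argsort(Q[:,2])][:12]; print(s,np.round(Q*1000).astype(int).tolist())
a=cv2.imread("pics/side0.png")[150:290,520:640]
cv2.imwrite("pics/c5.png",cv2.resize(cv2.convertScaleAbs(a,alpha=2.5),None,fx=4,fy=4,interpolation=cv2.INTER_CUBIC))
E
```

```text
0 [565.7 241.7] [575.4 257.3] [556.3 226.7]
0.013 [568.1 239.3] [577.9 255. ] [558.6 224.2]
0.045 [574.2 233.1] [584.4 249.1] [564.4 217.8]
364
1 [[211, 560, 246], [209, 557, 249], [211, 556, 249], [211, 558, 249], [209, 564, 251], [213, 561, 251], [211, 563, 251], [212, 560, 252], [211, 567, 253], [210, 565, 254], [199, 573, 254], [210, 563, 255]]
-1 [[174, 478, 244], [176, 476, 245], [167, 480, 245], [170, 479, 247], [178, 470, 248], [175, 476, 249], [164, 482, 250], [173, 465, 251], [183, 472, 251], [169, 479, 251], [179, 469, 252], [168, 480, 252]]
```

View pics/c5.png

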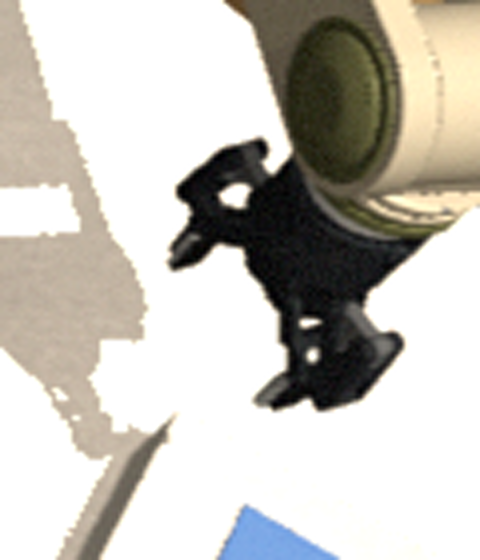

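The pictures show the true fingertips about 33 mm above the reported TCP. The start picture gives the same offset, with no sideways error, so I'll aim 33 mm lower in reported z.

>>> {"fn": "jog_arm", "kwargs": {
  "targets": [
    [0, 0, 0, 0, 0, 0],
    [0, 0, 0, 0, 0, 0],
    [0, 0, 2, 0, 0, 0],
    [0, 0, 4, 0, 0, 0],
    [0, 0, 6, 0, 0, 0],
    [0, 0, 7.5, 0, 0, 0],
    [0, 0, 9.2, 0, 0, 0],
    [0, 0, 9.2, 0, 0, 0]
  ],
  "hand": 0.5
}}

```text
time_s: 5.1
position: [0.4514, 0.0719, 0.1009]
tool_rot: [[-0.537, 0.844, -0.006], [0.844, 0.537, 0.001], [0.004, -0.005, -1.0]]
ft_force: [0.3, -0.2, -0.2]
grip_width: 0.0429
gripper_force: 0.0
```

>>> {"fn": "jog_arm", "kwargs": {
  "targets": [
    [0, 0, 0, 0, 0, 0],
    [0, 0, 0, 0, 0, 0],
    [0, 0, 0, 0, 0, 0],
    [0, 0, 0, 0, 0, 0]
  ],
  "hand": 0,
  "newtons": 60
}}

```text
time_s: 5.43
position: [0.4536, 0.0718, 0.1045]
tool_rot: [[-0.537, 0.843, 0.001], [0.843, 0.537, -0.0], [-0.001, 0.001, -1.0]]
ft_force: [0.2, -0.1, 1.6]
grip_width: 0.0086
gripper_force: 60.8
```

>>> {"fn": "jog_arm", "kwargs": {
  "targets": [
    [0, 0, -2, 0, 0, 0],
    [0, 0, -5, 0, 0, 0],
    [0, 0, -8.5, 0, 0, 0],
    [0, 0, -12, 0, 0, 0],
    [0, 0, -12, 0, 0, 0],
    [0, 0, -12, 0, 0, 0]
  ]
}}

```text
time_s: 5.93
position: [0.4537, 0.0718, 0.2253]
tool_rot: [[-0.537, 0.843, 0.004], [0.843, 0.537, -0.0], [-0.002, 0.003, -1.0]]
ft_force: [0.1, -0.6, -2.6]
grip_width: 0.0085
gripper_force: 60.2
```

```bash
python3 - <<'E'
from h import *
plan([(430,-142,225,-5),(407,-355.5,225,-5),(407,-355.5,36,-5),(407,-355.5,150,-5)])
E
```

```text
t 5.9 tcp [453.7  71.8 225.3] yaw 32.5 w 8.5 f [ 0.1 -0.6 -2.6]
(430, -142, 225, -5) -> [-16.76 -13.49   0.03] rz 37.5 rows 5.2
(407, -355.5, 225, -5) -> [-21.47  -0.43   0.  ] rz 0 rows 5.1
(407, -355.5, 36, -5) -> [ 0.   0.  18.9] rz 0 rows 4.5
(407, -355.5, 150, -5) -> [  0.    0.  -11.4] rz 0 rows 2.7
```

>>> {"fn": "jog_arm", "kwargs": {
  "targets": [
    [-2.8, -2.2, 0, 0, 0, 6],
    [-5.6, -4.5, 0, 0, 0, 12],
    [-8.4, -6.7, 0, 0, 0, 18],
    [-11.2, -9, 0, 0, 0, 25],
    [-14, -11.2, 0, 0, 0, 31],
    [-16.8, -13.5, 0, 0, 0, 37.5],
    [-16.8, -13.5, 0, 0, 0, 37.5],
    [-16.8, -13.5, 0, 0, 0, 37.5]
  ]
}}

```text
time_s: 6.6
position: [0.4287, -0.1435, 0.2222]
tool_rot: [[0.09, 0.996, -0.003], [0.996, -0.09, 0.002], [0.002, -0.003, -1.0]]
ft_force: [-0.3, 0.6, -3.1]
grip_width: 0.0086
gripper_force: 59.9
```

>>> {"fn": "jog_arm", "kwargs": {
  "targets": [
    [-3.5, -0.1, 0, 0, 0, 0],
    [-7, -0.2, 0, 0, 0, 0],
    [-11, -0.2, 0, 0, 0, 0],
    [-15, -0.3, 0, 0, 0, 0],
    [-19, -0.4, 0, 0, 0, 0],
    [-21.5, -0.4, 0, 0, 0, 0],
    [-21.5, -0.4, 0, 0, 0, 0],
    [-21.5, -0.4, 0, 0, 0, 0]
  ]
}}

```text
time_s: 7.27
position: [0.4068, -0.3557, 0.2223]
tool_rot: [[0.087, 0.996, -0.001], [0.996, -0.087, 0.003], [0.002, -0.002, -1.0]]
ft_force: [-0.1, 0.4, -2.5]
grip_width: 0.0087
gripper_force: 59.9
```

```bash
python3 - <<'E'
from h import *
plan([(407,-355.5,36,-5),(407,-355.5,150,-5)])
E
```

```text
t 7.3 tcp [ 406.8 -355.7  222.3] yaw -5.0 w 8.7 f [-0.1  0.4 -2.5]
(407, -355.5, 36, -5) -> [3.000e-02 1.000e-02 1.863e+01] rz 0.0 rows 4.5
(407, -355.5, 150, -5) -> [  0.    0.  -11.4] rz 0 rows 2.7
```

>>> {"fn": "jog_arm", "kwargs": {
  "targets": [
    [0, 0, 4, 0, 0, 0],
    [0, 0, 8, 0, 0, 0],
    [0, 0, 12, 0, 0, 0],
    [0, 0, 15, 0, 0, 0],
    [0, 0, 17, 0, 0, 0],
    [0, 0, 18, 0, 0, 0],
    [0, 0, 18.5, 0, 0, 0],
    [0, 0, 18.5, 0, 0, 0]
  ]
}}

```text
time_s: 7.93
position: [0.4072, -0.3553, 0.0387]
tool_rot: [[0.086, 0.996, -0.0], [0.996, -0.086, 0.001], [0.001, -0.0, -1.0]]
ft_force: [-0.8, 0.1, -2.5]
grip_width: 0.0087
gripper_force: 59.9
```

>>> {"fn": "jog_arm", "kwargs": {
  "targets": [
    [0, 0, 0.1, 0, 0, 0],
    [0, 0, 0.2, 0, 0, 0],
    [0, 0, 0.3, 0, 0, 0],
    [0, 0, 0.3, 0, 0, 0]
  ]
}}

```text
time_s: 8.27
position: [0.407, -0.3564, 0.0363]
tool_rot: [[0.087, 0.996, 0.001], [0.996, -0.087, -0.001], [-0.001, 0.001, -1.0]]
ft_force: [-1.1, -0.4, -1.6]
grip_width: 0.0089
gripper_force: 59.9
```

>>> {"fn": "jog_arm", "kwargs": {
  "targets": [
    [0, 0, 0.1, 0, 0, 0],
    [0, 0, 0.2, 0, 0, 0],
    [0, 0, 0.3, 0, 0, 0],
    [0, 0, 0.3, 0, 0, 0]
  ]
}}

```text
time_s: 8.6
position: [0.4069, -0.3564, 0.0335]
tool_rot: [[0.087, 0.996, 0.0], [0.996, -0.087, -0.001], [-0.001, 0.001, -1.0]]
ft_force: [-2.4, 2.1, 6.0]
grip_width: 0.0084
gripper_force: 61.1
```

>>> {"fn": "jog_arm", "kwargs": {
  "targets": [
    [0, 0, 0, 0, 0, 0],
    [0, 0, 0, 0, 0, 0],
    [0, 0, 0, 0, 0, 0],
    [0, 0, -2, 0, 0, 0],
    [0, 0, -5, 0, 0, 0],
    [0, 0, -9, 0, 0, 0],
    [0, 0, -13, 0, 0, 0],
    [0, 0, -17, 0, 0, 0]
  ],
  "hand": 0.5
}}

```text
time_s: 9.27
position: [0.4065, -0.3559, 0.2046]
tool_rot: [[0.087, 0.996, -0.0], [0.996, -0.087, 0.0], [0.0, -0.0, -1.0]]
ft_force: [1.2, -0.6, -0.2]
grip_width: 0.0427
gripper_force: 0.0
```

```bash
python3 - <<'E'
from h import *
plan([(487,-110,205,32.5),(568,145.5,205,32.5),(568,145.5,104,32.5),(568,145.5,225,32.5)])
im=env.get_image("side"); W=cloud(im)
H=near(W,.407,-.3555,.04,.07,.11); print(len(H),H.mean(0),rect(H))
H=near(W,.568,.1455,.04,.145,.18); print(len(H),H.mean(0),rect(H))
E
```

```text
t 9.3 tcp [ 406.5 -355.9  204.6] yaw -5.0 w 42.7 f [ 1.2 -0.6 -0.2]
(487, -110, 205, 32.5) -> [25.2   5.87 -0.04] rz -37.5 rows 6.2
(568, 145.5, 205, 32.5) -> [17.2  20.56  0.  ] rz 0.0 rows 6.4
(568, 145.5, 104, 32.5) -> [ 0.   0.  10.1] rz 0.0 rows 2.4
(568, 145.5, 225, 32.5) -> [  0.    0.  -12.1] rz 0.0 rows 2.9
67 [ 0.40862093 -0.35135414  0.08742444] [ 406.5 -353.1   37.4   15.3   87.2]
106 [0.56840655 0.14532779 0.15932236] [574.4 154.2  49.   36.   53.6]
```

>>> {"fn": "jog_arm", "kwargs": {
  "targets": [
    [4, 1, 0, 0, 0, -6],
    [8, 2, 0, 0, 0, -12],
    [12, 3, 0, 0, 0, -18],
    [16, 4, 0, 0, 0, -25],
    [20, 5, 0, 0, 0, -31],
    [25.2, 5.9, 0, 0, 0, -37.5],
    [25.2, 5.9, 0, 0, 0, -37.5],
    [25.2, 5.9, 0, 0, 0, -37.5]
  ]
}}

```text
time_s: 9.98
position: [0.488, -0.1077, 0.2026]
tool_rot: [[-0.54, 0.842, 0.0], [0.842, 0.54, 0.0], [0.0, 0.0, -1.0]]
ft_force: [0.1, 0.0, -0.1]
grip_width: 0.0424
gripper_force: 0.0
```

>>> {"fn": "jog_arm", "kwargs": {
  "targets": [
    [17.2, 20.6, 0, 0, 0, 0],
    [17.2, 20.6, 0, 0, 0, 0],
    [17.2, 20.6, 0, 0, 0, 0],
    [17.2, 20.6, 0, 0, 0, 0],
    [17.2, 20.6, 0, 0, 0, 0],
    [17.2, 20.6, 0, 0, 0, 0],
    [17.2, 20.6, 0, 0, 0, 0],
    [17.2, 20.6, 0, 0, 0, 0]
  ]
}}

```text
time_s: 10.65
position: [0.5699, 0.1476, 0.2018]
tool_rot: [[-0.539, 0.842, -0.0], [0.842, 0.539, 0.0], [0.0, -0.0, -1.0]]
ft_force: [-0.3, 0.7, -0.5]
grip_width: 0.0427
gripper_force: 0.0
```

```bash
python3 - <<'E'
from h import *
plan([(568,145.5,104,32.5),(568,145.5,225,32.5)])
E
```

```text
t 10.7 tcp [569.9 147.6 201.8] yaw 32.6 w 42.7 f [-0.3  0.7 -0.5]
(568, 145.5, 104, 32.5) -> [-0.08 -0.27  9.78] rz 0.1 rows 2.3
(568, 145.5, 225, 32.5) -> [  0.    0.  -12.1] rz 0.0 rows 2.9
```

>>> {"fn": "jog_arm", "kwargs": {
  "targets": [
    [-0.1, -0.3, 0, 0, 0, 0],
    [-0.1, -0.3, 3, 0, 0, 0],
    [-0.1, -0.3, 6, 0, 0, 0],
    [-0.1, -0.3, 8, 0, 0, 0],
    [-0.1, -0.3, 9.8, 0, 0, 0],
    [-0.1, -0.3, 9.8, 0, 0, 0]
  ]
}}

```text
time_s: 11.15
position: [0.5651, 0.1404, 0.1014]
tool_rot: [[-0.534, 0.845, -0.007], [0.845, 0.534, -0.001], [0.003, -0.006, -1.0]]
ft_force: [-0.7, -0.5, -0.1]
grip_width: 0.0427
gripper_force: 0.0
```

>>> {"fn": "jog_arm", "kwargs": {
  "targets": [
    [0, 0, 0, 0, 0, 0],
    [0, 0, 0, 0, 0, 0],
    [0, 0, 0, 0, 0, 0],
    [0, 0, 0, 0, 0, 0]
  ],
  "hand": 0
}}

```text
time_s: 11.48
position: [0.5678, 0.1424, 0.1064]
tool_rot: [[-0.537, 0.844, 0.003], [0.844, 0.537, -0.0], [-0.002, 0.002, -1.0]]
ft_force: [-1.0, -2.3, 5.7]
grip_width: 0.0089
gripper_force: 59.7
```

>>> {"fn": "jog_arm", "kwargs": {
  "targets": [
    [0, 0, -2, 0, 0, 0],
    [0, 0, -5, 0, 0, 0],
    [0, 0, -8.5, 0, 0, 0],
    [0, 0, -12, 0, 0, 0],
    [0, 0, -12, 0, 0, 0],
    [0, 0, -12, 0, 0, 0]
  ]
}}

```text
time_s: 11.98
position: [0.5675, 0.143, 0.2267]
tool_rot: [[-0.537, 0.843, 0.004], [0.843, 0.537, 0.0], [-0.002, 0.004, -1.0]]
ft_force: [0.5, -0.5, -3.4]
grip_width: 0.0088
gripper_force: 58.9
```

```bash
python3 - <<'E'
from h import *
plan([(528,-108,225,-5),(487,-362.5,225,-5),(487,-362.5,36,-5)])
E
```

```text
t 12.0 tcp [567.5 143.  226.7] yaw 32.5 w 8.8 f [ 0.5 -0.5 -3.4]
(528, -108, 225, -5) -> [-19.05 -16.82   0.17] rz 37.5 rows 6.1
(487, -362.5, 225, -5) -> [-25.71  -1.87   0.  ] rz 0 rows 6.2
(487, -362.5, 36, -5) -> [ 0.   0.  18.9] rz 0 rows 4.5
```

>>> {"fn": "jog_arm", "kwargs": {
  "targets": [
    [-3, -2.7, 0, 0, 0, 6],
    [-6, -5.4, 0, 0, 0, 12],
    [-9, -8, 0, 0, 0, 18],
    [-12, -10.6, 0, 0, 0, 25],
    [-15, -13.3, 0, 0, 0, 31],
    [-19, -16.8, 0, 0, 0, 37.5],
    [-19, -16.8, 0, 0, 0, 37.5],
    [-19, -16.8, 0, 0, 0, 37.5]
  ]
}}

```text
time_s: 12.65
position: [0.5263, -0.1102, 0.2231]
tool_rot: [[0.091, 0.996, -0.003], [0.996, -0.091, 0.001], [0.001, -0.003, -1.0]]
ft_force: [-0.1, -0.4, -2.2]
grip_width: 0.0088
gripper_force: 59.0
```

>>> {"fn": "jog_arm", "kwargs": {
  "targets": [
    [-4, -0.3, 0, 0, 0, 0],
    [-8, -0.6, 0, 0, 0, 0],
    [-12, -0.9, 0, 0, 0, 0],
    [-16, -1.2, 0, 0, 0, 0],
    [-20, -1.5, 0, 0, 0, 0],
    [-24, -1.8, 0, 0, 0, 0],
    [-25.7, -1.9, 0, 0, 0, 0],
    [-25.7, -1.9, 0, 0, 0, 0]
  ]
}}

```text
time_s: 13.32
position: [0.4853, -0.3642, 0.2227]
tool_rot: [[0.089, 0.996, -0.002], [0.996, -0.089, 0.002], [0.001, -0.002, -1.0]]
ft_force: [0.2, 0.8, -2.1]
grip_width: 0.0084
gripper_force: 59.0
```

```bash
python3 - <<'E'
from h import *
plan([(487,-362.5,37,-5)])
E
```

```text
t 13.3 tcp [ 485.3 -364.2  222.7] yaw -5.1 w 8.4 f [ 0.2  0.8 -2.1]
(487, -362.5, 37, -5) -> [ 0.18  0.15 18.57] rz -0.1 rows 4.5
```

>>> {"fn": "jog_arm", "kwargs": {
  "targets": [
    [0.2, 0.2, 4, 0, 0, 0],
    [0.2, 0.2, 8, 0, 0, 0],
    [0.2, 0.2, 12, 0, 0, 0],
    [0.2, 0.2, 15, 0, 0, 0],
    [0.2, 0.2, 17, 0, 0, 0],
    [0.2, 0.2, 18, 0, 0, 0],
    [0.2, 0.2, 18.6, 0, 0, 0],
    [0.2, 0.2, 18.6, 0, 0, 0]
  ]
}}

```text
time_s: 13.98
position: [0.4885, -0.359, 0.0383]
tool_rot: [[0.086, 0.996, -0.001], [0.996, -0.086, 0.001], [0.001, -0.001, -1.0]]
ft_force: [0.1, -0.0, -2.3]
grip_width: 0.0085
gripper_force: 59.0
```

>>> {"fn": "jog_arm", "kwargs": {
  "targets": [
    [0, 0, 0.1, 0, 0, 0],
    [0, 0, 0.2, 0, 0, 0],
    [0, 0, 0.2, 0, 0, 0]
  ]
}}

```text
time_s: 14.23
position: [0.4885, -0.3604, 0.0377]
tool_rot: [[0.087, 0.996, 0.001], [0.996, -0.087, -0.001], [-0.001, 0.001, -1.0]]
ft_force: [-0.0, -0.1, -3.4]
grip_width: 0.009
gripper_force: 59.0
```

Lower until contact and release. Then measure the waiting carriers again.

>>> {"fn": "jog_arm", "kwargs": {
  "targets": [
    [0, 0, 0.1, 0, 0, 0],
    [0, 0, 0.2, 0, 0, 0],
    [0, 0, 0.3, 0, 0, 0],
    [0, 0, 0.3, 0, 0, 0]
  ]
}}

```text
time_s: 14.57
position: [0.4884, -0.3605, 0.0354]
tool_rot: [[0.087, 0.996, 0.001], [0.996, -0.087, -0.001], [-0.001, 0.002, -1.0]]
ft_force: [-2.8, 1.8, 9.7]
grip_width: 0.0087
gripper_force: 60.7
```

>>> {"fn": "jog_arm", "kwargs": {
  "targets": [
    [0, 0, 0, 0, 0, 0],
    [0, 0, 0, 0, 0, 0],
    [0, 0, 0, 0, 0, 0],
    [0, 0, -2, 0, 0, 0],
    [0, 0, -5, 0, 0, 0],
    [0, 0, -9, 0, 0, 0],
    [0, 0, -12, 0, 0, 0],
    [0, 0, -12, 0, 0, 0]
  ],
  "hand": 0.5
}}

```text
time_s: 15.23
position: [0.49, -0.3621, 0.1604]
tool_rot: [[0.087, 0.996, 0.008], [0.996, -0.087, -0.009], [-0.008, 0.009, -1.0]]
ft_force: [0.3, 0.8, -0.2]
grip_width: 0.0427
gripper_force: 0.0
```

```bash
cat >> h.py <<'E'
def meas(items,cams=("side","top"),thr=.068):
    for c in cams:
        W=cloud(env.get_image(c))
        for n,x,y,z in items:
            H=near(W,x,y,.04,z+thr,z+.1)
            if len(H)<15: print(c,n,"few",len(H)); continue
            v=np.linalg.eigh(np.cov(H[:,:2].T))[1]
            print(c,n,len(H),np.round(H.mean(0)*1000,1),"long",round(np.degrees(np.arctan2(v[1,1],v[0,1]))%180,1),rect(H))
E
python3 - <<'E'
from h import *
meas([("t1",.407,-.3555,.004),("t2",.488,-.361,.004),("cA",.6535,-.243,0),("cB",.3965,-.235,0)])
plan([(396.5,-235,200,-42.5),(396.5,-235,29,-42.5),(653.5,-243,140,-30.5),(653.5,-243,29,-30.5)])
E
```

```text
side t1 61 [ 407.8 -351.9   88. ] long 84.7 [ 406.9 -354.2   39.4   13.9   86.2]
side t2 62 [ 489.2 -353.8   88.7] long 86.1 [ 487.7 -356.6   37.8   14.8   90.9]
side cA 67 [ 653.8 -242.1   86.5] long 59.9 [ 652.3 -245.1   38.4   12.5   57.9]
side cB 56 [ 396.8 -234.5   85. ] long 48.0 [ 394.3 -237.3   41.4   13.1   47. ]
top t1 few 0
top t2 21 [ 491.9 -341.1   89.5] long 141.6 [ 491.3 -342.5   13.    10.7  168.4]
top cA 72 [ 653.3 -243.    85.3] long 60.3 [ 653.7 -243.7   37.4   14.1   59.2]
top cB 69 [ 396.4 -235.3   87. ] long 50.4 [ 396.2 -236.    37.5   13.6   49.2]
t 15.3 tcp [ 488.3 -360.3  154.4] yaw -5.0 w 42.9 f [-0.7 -0.   0. ]
(396.5, -235, 200, -42.5) -> [ 11.68 -10.24  -4.56] rz 37.5 rows 5.2
(396.5, -235, 29, -42.5) -> [ 0.   0.  17.1] rz 0.0 rows 4.1
(653.5, -243, 140, -30.5) -> [ 16.77  19.49 -11.1 ] rz -12.0 rows 6.7
(653.5, -243, 29, -30.5) -> [ 0.   0.  11.1] rz 0.0 rows 2.7
```

>>> {"fn": "jog_arm", "kwargs": {
  "targets": [
    [11.7, -10.2, -3, 0, 0, 36.5],
    [11.7, -10.2, -3, 0, 0, 36.5],
    [11.7, -10.2, -3, 0, 0, 36.5],
    [11.7, -10.2, -3, 0, 0, 36.5],
    [11.7, -10.2, -3, 0, 0, 36.5],
    [11.7, -10.2, -3, 0, 0, 36.5],
    [11.7, -10.2, -3, 0, 0, 36.5],
    [11.7, -10.2, -3, 0, 0, 36.5]
  ]
}}

```text
time_s: 16.0
position: [0.3969, -0.2351, 0.1827]
tool_rot: [[0.66, 0.751, -0.001], [0.751, -0.66, 0.001], [0.0, -0.002, -1.0]]
ft_force: [-0.6, -0.1, -0.4]
grip_width: 0.0428
gripper_force: 0.0
```

```bash
python3 - <<'E'
from h import *
plan([(396.5,-235,30,-41.5),(396.5,-235,200,-41.5)])
E
```

```text
t 16.0 tcp [ 396.9 -235.1  182.7] yaw -41.3 w 42.8 f [-0.6 -0.1 -0.4]
(396.5, -235, 30, -41.5) -> [-0.02 -0.04 15.27] rz 0.2 rows 3.7
(396.5, -235, 200, -41.5) -> [  0.   0. -17.] rz 0.0 rows 4.1
```

>>> {"fn": "jog_arm", "kwargs": {
  "targets": [
    [0, 0, 4, 0, 0, 0],
    [0, 0, 8, 0, 0, 0],
    [0, 0, 11.5, 0, 0, 0],
    [0, 0, 14, 0, 0, 0],
    [0, 0, 15.3, 0, 0, 0],
    [0, 0, 15.3, 0, 0, 0],
    [0, 0, 15.3, 0, 0, 0]
  ]
}}

```text
time_s: 16.58
position: [0.3967, -0.2349, 0.03]
tool_rot: [[0.662, 0.75, -0.001], [0.75, -0.662, 0.001], [0.0, -0.002, -1.0]]
ft_force: [0.8, -0.9, 0.7]
grip_width: 0.0425
gripper_force: 0.0
```

>>> {"fn": "jog_arm", "kwargs": {
  "targets": [
    [0, 0, 0, 0, 0, 0],
    [0, 0, 0, 0, 0, 0],
    [0, 0, 0, 0, 0, 0],
    [0, 0, 0, 0, 0, 0]
  ],
  "hand": 0
}}

```text
time_s: 16.92
position: [0.3972, -0.2351, 0.0316]
tool_rot: [[0.663, 0.749, 0.002], [0.749, -0.663, -0.002], [-0.0, 0.002, -1.0]]
ft_force: [-0.0, 0.1, 4.9]
grip_width: 0.0087
gripper_force: 60.8
```

>>> {"fn": "jog_arm", "kwargs": {
  "targets": [
    [0, 0, -3, 0, 0, 0],
    [0, 0, -6, 0, 0, 0],
    [0, 0, -10, 0, 0, 0],
    [0, 0, -14, 0, 0, 0],
    [0, 0, -18, 0, 0, 0],
    [0, 0, -20, 0, 0, 0],
    [0, 0, -20, 0, 0, 0],
    [0, 0, -20, 0, 0, 0]
  ]
}}

```text
time_s: 17.58
position: [0.3966, -0.2346, 0.231]
tool_rot: [[0.663, 0.749, 0.001], [0.749, -0.663, -0.001], [-0.0, 0.001, -1.0]]
ft_force: [-0.2, 0.5, -2.1]
grip_width: 0.0081
gripper_force: 60.1
```

```bash
python3 - <<'E'
from h import *
plan([(435,-35,225,-57.5),(474,166.4,225,-57.5),(474,166.4,105,-57.5)])
# buckets from the side and top cameras
for c in("side","top"):
    im=env.get_image(c); W=cloud(im); P=near(W,.5105,.109,.104,.128,.139); d=P[:,:2]-[.5105,.109]; P=P[np.hypot(*d.T)>.035]
    d=P[:,:2]-[.5105,.109]; print(c,len(P))
    for k in(32.5,122.5,212.5,302.5):
        a=np.radians(k); rr=d@[np.cos(a),np.sin(a)]; tt=d@[-np.sin(a),np.cos(a)]; Q=P[(rr>.038)&(abs(tt)<.04)]
        print(k,len(Q),rect(Q) if len(Q)>10 else "", np.round([rr[(rr>.038)&(abs(tt)<.04)].min(),rr[(rr>.038)&(abs(tt)<.04)].max()],3) if len(Q) else "")
E
```

```text
t 17.6 tcp [ 396.6 -234.6  231. ] yaw -41.5 w 8.1 f [-0.2  0.5 -2.1]
(435, -35, 225, -57.5) -> [ 17.49 -10.35   0.6 ] rz 16.0 rows 4.9
(474, 166.4, 225, -57.5) -> [ 14.11 -14.89   0.  ] rz 0.0 rows 4.9
(474, 166.4, 105, -57.5) -> [ 0.  0. 12.] rz 0.0 rows 2.9
side 760
32.5 206 [567.3 144.6  72.3  57.8 122. ] [0.038 0.096]
122.5 196 [472.4 164.1  74.   56.1  32.9] [0.039 0.095]
212.5 175 [451.7  70.1  73.3  59.3 122.8] [0.041 0.1  ]
302.5 181 [546.2  49.9  74.5  56.7  31.8] [0.04  0.098]
top 750
32.5 187 [568.2 146.   72.5  56.6 122.9] [0.04  0.097]
122.5 183 [474.4 166.6  72.2  56.7  32.3] [0.04  0.096]
212.5 194 [454.   72.8  72.4  56.4 122.7] [0.039 0.095]
302.5 186 [547.9  52.1  72.3  56.4  32.8] [0.04  0.096]
```

>>> {"fn": "jog_arm", "kwargs": {
  "targets": [
    [3, -1.7, 0, 0, 0, 4],
    [6, -3.5, 0, 0, 0, 8],
    [9, -5.2, 0, 0, 0, 12],
    [12, -7, 0, 0, 0, 16],
    [15, -9, 0, 0, 0, 16],
    [17.5, -10.3, 0, 0, 0, 16],
    [17.5, -10.3, 0, 0, 0, 16]
  ]
}}

```text
time_s: 18.27
position: [0.4351, -0.0311, 0.2292]
tool_rot: [[0.841, 0.541, -0.003], [0.541, -0.841, 0.003], [-0.001, -0.004, -1.0]]
ft_force: [-0.9, -0.3, -1.2]
grip_width: 0.0087
gripper_force: 60.0
```

>>> {"fn": "jog_arm", "kwargs": {
  "targets": [
    [2.8, -3, 0, 0, 0, 0],
    [5.6, -6, 0, 0, 0, 0],
    [8.4, -9, 0, 0, 0, 0],
    [11.2, -12, 0, 0, 0, 0],
    [14, -14.8, 0, 0, 0, 0],
    [14, -14.8, 0, 0, 0, 0],
    [14, -14.8, 0, 0, 0, 0],
    [14, -14.8, 0, 0, 0, 0]
  ]
}}

```text
time_s: 18.93
position: [0.4737, 0.164, 0.2294]
tool_rot: [[0.843, 0.537, -0.003], [0.537, -0.843, -0.001], [-0.003, -0.001, -1.0]]
ft_force: [-0.8, 0.1, -1.8]
grip_width: 0.0087
gripper_force: 60.0
```

```bash
python3 - <<'E'
from h import *
plan([(473.5,165.5,170,-57.5),(473.5,165.5,108,-57.5)])
E
```

```text
t 18.9 tcp [473.7 164.  229.4] yaw -57.5 w 8.7 f [-0.8  0.1 -1.8]
(473.5, 165.5, 170, -57.5) -> [ 0.06 -0.14  5.94] rz -0.0 rows 1.4
(473.5, 165.5, 108, -57.5) -> [0.  0.  6.2] rz 0.0 rows 1.5
```

>>> {"fn": "jog_arm", "kwargs": {
  "targets": [
    [0.1, -0.1, 2, 0, 0, 0],
    [0.1, -0.1, 4, 0, 0, 0],
    [0.1, -0.1, 5.7, 0, 0, 0],
    [0.1, -0.1, 5.7, 0, 0, 0],
    [0.1, -0.1, 5.7, 0, 0, 0],
    [0.1, -0.1, 5.7, 0, 0, 0]
  ]
}}

```text
time_s: 19.43
position: [0.475, 0.1653, 0.1747]
tool_rot: [[0.844, 0.536, 0.001], [0.536, -0.844, 0.0], [0.001, 0.001, -1.0]]
ft_force: [0.8, -0.6, -1.0]
grip_width: 0.0085
gripper_force: 59.9
```

```bash
python3 - <<'E'
from h import *
plan([(473.5,165.5,108,-57.5)])
E
```

```text
t 19.4 tcp [475.  165.3 174.7] yaw -57.6 w 8.5 f [ 0.8 -0.6 -1. ]
(473.5, 165.5, 108, -57.5) -> [-0.12 -0.1   6.67] rz -0.1 rows 1.6
```

>>> {"fn": "jog_arm", "kwargs": {
  "targets": [
    [-0.1, -0.1, 0.5, 0, 0, 0],
    [-0.1, -0.1, 1, 0, 0, 0],
    [-0.1, -0.1, 1.5, 0, 0, 0],
    [-0.1, -0.1, 2, 0, 0, 0],
    [-0.1, -0.1, 2.5, 0, 0, 0]
  ]
}}

```text
time_s: 19.85
position: [0.4747, 0.1664, 0.15]
tool_rot: [[0.843, 0.537, 0.005], [0.537, -0.843, 0.0], [0.004, 0.003, -1.0]]
ft_force: [2.5, -2.0, 2.9]
grip_width: 0.0085
gripper_force: 61.3
```

>>> {"fn": "jog_arm", "kwargs": {
  "targets": [
    [0, 0, 0.5, 0, 0, 0],
    [0, 0, 1, 0, 0, 0],
    [0, 0, 1.5, 0, 0, 0],
    [0, 0, 2, 0, 0, 0],
    [0, 0, 2.5, 0, 0, 0],
    [0, 0, 3, 0, 0, 0]
  ]
}}

```text
time_s: 20.35
position: [0.4741, 0.1661, 0.1186]
tool_rot: [[0.843, 0.537, 0.002], [0.537, -0.843, -0.001], [0.002, 0.002, -1.0]]
ft_force: [4.7, -3.1, 2.4]
grip_width: 0.0087
gripper_force: 61.5
```

>>> {"fn": "jog_arm", "kwargs": {
  "targets": [
    [0, 0, 0.4, 0, 0, 0],
    [0, 0, 0.8, 0, 0, 0],
    [0, 0, 1.1, 0, 0, 0],
    [0, 0, 1.1, 0, 0, 0]
  ]
}}

```text
time_s: 20.68
position: [0.474, 0.1659, 0.1072]
tool_rot: [[0.843, 0.537, 0.002], [0.537, -0.843, -0.001], [0.001, 0.002, -1.0]]
ft_force: [6.0, -3.8, -1.6]
grip_width: 0.0089
gripper_force: 60.7
```

>>> {"fn": "jog_arm", "kwargs": {
  "targets": [
    [0, 0, 0.1, 0, 0, 0],
    [0, 0, 0.2, 0, 0, 0],
    [0, 0, 0.2, 0, 0, 0]
  ]
}}

```text
time_s: 20.93
position: [0.4745, 0.1661, 0.1068]
tool_rot: [[0.844, 0.537, 0.004], [0.537, -0.844, -0.0], [0.003, 0.002, -1.0]]
ft_force: [3.1, -2.7, 10.6]
grip_width: 0.0088
gripper_force: 62.4
```

Seated: the contact came at the expected height. Next I release it, go up, and move to carrier A.

>>> {"fn": "jog_arm", "kwargs": {
  "targets": [
    [0, 0, 0, 0, 0, 0],
    [0, 0, 0, 0, 0, 0],
    [0, 0, 0, 0, 0, 0],
    [0, 0, -2, 0, 0, 0],
    [0, 0, -5, 0, 0, 0],
    [0, 0, -9, 0, 0, 0],
    [0, 0, -10, 0, 0, 0],
    [0, 0, -10, 0, 0, 0]
  ],
  "hand": 0.5
}}

```text
time_s: 21.6
position: [0.474, 0.1667, 0.2083]
tool_rot: [[0.843, 0.537, 0.005], [0.537, -0.843, 0.001], [0.005, 0.002, -1.0]]
ft_force: [-0.6, 0.1, -0.1]
grip_width: 0.0427
gripper_force: 0.0
```

```bash
python3 - <<'E'
from h import *
meas([("E1",.474,.166,.075),("cA",.6535,-.243,0)])
plan([(560,-38,205,-30.5),(653.5,-242.8,190,-30.5),(653.5,-242.8,31,-30.5)])
E
```

```text
side E1 83 [469.8 164.7 161.1] long 37.0 [468.9 172.6  54.5  32.5  81.8]
side cA 63 [ 653.4 -243.1   87.3] long 59.4 [ 651.4 -246.2   40.    13.1   57.5]
top E1 few 0
top cA 73 [ 653.4 -242.8   84.9] long 60.4 [ 653.8 -243.3   38.    14.8   58.9]
t 21.7 tcp [472.5 166.4 204.8] yaw -57.5 w 43.0 f [-0.9  0.3 -0.5]
(560, -38, 205, -30.5) -> [-3.600e+00  2.195e+01 -2.000e-02] rz -27.0 rows 5.3
(653.5, -242.8, 190, -30.5) -> [-12.9   18.45   1.5 ] rz 0.0 rows 5.4
(653.5, -242.8, 31, -30.5) -> [ 0.   0.  15.9] rz 0.0 rows 3.8
```

>>> {"fn": "jog_arm", "kwargs": {
  "targets": [
    [-3.6, 22, 0, 0, 0, -27],
    [-3.6, 22, 0, 0, 0, -27],
    [-3.6, 22, 0, 0, 0, -27],
    [-3.6, 22, 0, 0, 0, -27],
    [-3.6, 22, 0, 0, 0, -27],
    [-3.6, 22, 0, 0, 0, -27],
    [-3.6, 22, 0, 0, 0, -27]
  ]
}}

```text
time_s: 22.28
position: [0.5616, -0.0431, 0.2028]
tool_rot: [[0.512, 0.859, -0.004], [0.859, -0.512, 0.0], [-0.002, -0.004, -1.0]]
ft_force: [-0.5, 0.6, -0.5]
grip_width: 0.0426
gripper_force: 0.0
```

>>> {"fn": "jog_arm", "kwargs": {
  "targets": [
    [-12.9, 18.5, 1.5, 0, 0, 0],
    [-12.9, 18.5, 1.5, 0, 0, 0],
    [-12.9, 18.5, 1.5, 0, 0, 0],
    [-12.9, 18.5, 1.5, 0, 0, 0],
    [-12.9, 18.5, 1.5, 0, 0, 0],
    [-12.9, 18.5, 1.5, 0, 0, 0],
    [-12.9, 18.5, 1.5, 0, 0, 0],
    [-12.9, 18.5, 1.5, 0, 0, 0]
  ]
}}

```text
time_s: 22.95
position: [0.6543, -0.2436, 0.1879]
tool_rot: [[0.509, 0.861, -0.004], [0.861, -0.509, 0.003], [0.0, -0.005, -1.0]]
ft_force: [-0.5, -0.0, 0.1]
grip_width: 0.0425
gripper_force: 0.0
```

```bash
python3 - <<'E'
from h import *
plan([(653.5,-242.8,31,-30.2)])
meas([("cA",.6535,-.243,0)],("side",))
E
```

```text
t 22.9 tcp [ 654.3 -243.6  187.9] yaw -30.6 w 42.5 f [-0.5 -0.   0.1]
(653.5, -242.8, 31, -30.2) -> [ 0.03 -0.11 15.69] rz -0.4 rows 3.8
side cA 66 [ 653.6 -242.8   86.2] long 59.8 [ 651.9 -245.7   41.    12.6   59.9]
```

>>> {"fn": "jog_arm", "kwargs": {
  "targets": [
    [0, -0.1, 4, 0, 0, 0],
    [0, -0.1, 8, 0, 0, 0],
    [0, -0.1, 11.5, 0, 0, 0],
    [0, -0.1, 14, 0, 0, 0],
    [0, -0.1, 15.7, 0, 0, 0],
    [0, -0.1, 15.7, 0, 0, 0],
    [0, -0.1, 15.7, 0, 0, 0]
  ]
}}

```text
time_s: 23.58
position: [0.6536, -0.2416, 0.0338]
tool_rot: [[0.507, 0.862, -0.001], [0.862, -0.507, 0.001], [0.0, -0.001, -1.0]]
ft_force: [0.3, -0.1, 0.4]
grip_width: 0.0425
gripper_force: 0.0
```

>>> {"fn": "jog_arm", "kwargs": {
  "targets": [
    [0, 0, 0, 0, 0, 0],
    [0, 0, 0, 0, 0, 0],
    [0, 0, 0, 0, 0, 0],
    [0, 0, 0, 0, 0, 0]
  ],
  "hand": 0
}}

```text
time_s: 23.92
position: [0.6549, -0.2434, 0.0357]
tool_rot: [[0.508, 0.862, 0.003], [0.862, -0.508, -0.002], [0.0, 0.004, -1.0]]
ft_force: [1.4, -0.1, 5.7]
grip_width: 0.0084
gripper_force: 62.4
```

>>> {"fn": "jog_arm", "kwargs": {
  "targets": [
    [0, 0, -3, 0, 0, 0],
    [0, 0, -6, 0, 0, 0],
    [0, 0, -10, 0, 0, 0],
    [0, 0, -14, 0, 0, 0],
    [0, 0, -18, 0, 0, 0],
    [0, 0, -20, 0, 0, 0],
    [0, 0, -20, 0, 0, 0],
    [0, 0, -20, 0, 0, 0]
  ]
}}

```text
time_s: 24.58
position: [0.6539, -0.243, 0.234]
tool_rot: [[0.508, 0.862, 0.001], [0.862, -0.508, -0.0], [-0.0, 0.001, -1.0]]
ft_force: [1.1, -0.0, -3.7]
grip_width: 0.0084
gripper_force: 61.2
```

```bash
python3 - <<'E'
from h import *
plan([(600,-90,228,-57.5),(547,51,228,-57.5)])
# bucket rims again
for c in("side","top"):
    im=env.get_image(c); W=cloud(im); P=near(W,.5105,.109,.104,.128,.139)
    d=P[:,:2]-[.5105,.109]
    for k in(32.5,122.5,212.5,302.5):
        a=np.radians(k); rr=d@[np.cos(a),np.sin(a)]; tt=d@[-np.sin(a),np.cos(a)]; Q=P[(rr>.038)&(abs(tt)<.04)]
        print(c,k,len(Q),rect(Q) if len(Q)>10 else "")
meas([("E1",.474,.166,.075)])
E
```

```text
t 24.6 tcp [ 653.9 -243.   234. ] yaw -30.5 w 8.4 f [ 1.1 -0.  -3.7]
(600, -90, 228, -57.5) -> [ 10.45 -12.41   0.6 ] rz 27.0 rows 3.9
(547, 51, 228, -57.5) -> [  3.11 -14.74   0.  ] rz 0.0 rows 3.6
side 32.5 211 [565.8 147.2  72.7  58.3 125. ]
side 122.5 296 [470.6 163.1  72.6  55.8  34.9]
side 212.5 182 [454.5  68.1  72.   58.8 125.5]
side 302.5 194 [548.7  51.5  75.7  56.4  34.6]
top 32.5 186 [566.7 148.7  72.   56.6 125.1]
top 122.5 289 [471.8 164.6  72.   56.5  34.7]
top 212.5 29 [484.8  67.1  52.8  22.1  90.6]
top 302.5 181 [550.1  53.8  71.5  56.6  35.7]
side E1 85 [470.2 164.9 161.1] long 36.1 [458.5 173.1  44.6  37.5 132.6]
top E1 70 [468.8 164.1 162.8] long 33.1 [468.8 164.7  37.8  13.9  35.4]
```

>>> {"fn": "jog_arm", "kwargs": {
  "targets": [
    [2.6, -3.1, 0, 0, 0, 6],
    [5.2, -6.2, 0, 0, 0, 12],
    [7.8, -9.3, 0, 0, 0, 18],
    [10.4, -12.4, 0, 0, 0, 24.5],
    [10.4, -12.4, 0, 0, 0, 24.5],
    [10.4, -12.4, 0, 0, 0, 24.5]
  ]
}}

```text
time_s: 25.28
position: [0.5992, -0.0886, 0.2334]
tool_rot: [[0.818, 0.576, -0.001], [0.576, -0.818, 0.0], [-0.001, -0.001, -1.0]]
ft_force: [0.4, -1.1, -2.6]
grip_width: 0.0084
gripper_force: 61.2
```

```bash
python3 - <<'E'
from h import *
plan([(549,52.8,228,-55)])
E
```

```text
t 25.3 tcp [599.2 -88.6 233.4] yaw -54.8 w 8.4 f [ 0.4 -1.1 -2.6]
(549, 52.8, 228, -55) -> [  4.04 -14.45   0.54] rz 0.2 rows 3.6
```

>>> {"fn": "jog_arm", "kwargs": {
  "targets": [
    [1, -3.6, 0, 0, 0, 0],
    [2, -7.2, 0, 0, 0, 0],
    [3, -10.8, 0, 0, 0, 0],
    [4, -14.4, 1, 0, 0, 0],
    [4, -14.4, 3, 0, 0, 0],
    [4, -14.4, 5, 0, 0, 0],
    [4, -14.4, 5, 0, 0, 0],
    [4, -14.4, 5, 0, 0, 0]
  ]
}}

```text
time_s: 25.95
position: [0.5502, 0.0495, 0.1828]
tool_rot: [[0.82, 0.573, -0.003], [0.573, -0.82, 0.0], [-0.002, -0.002, -1.0]]
ft_force: [0.4, -0.4, -2.6]
grip_width: 0.0083
gripper_force: 61.1
```

```bash
python3 - <<'E'
from h import *
plan([(549,52.8,130,-55)])
E
```

```text
t 25.9 tcp [550.2  49.5 182.8] yaw -55.0 w 8.3 f [ 0.4 -0.4 -2.6]
(549, 52.8, 130, -55) -> [ 0.09 -0.33  5.28] rz -0.0 rows 1.3
```

>>> {"fn": "jog_arm", "kwargs": {
  "targets": [
    [0.1, -0.3, 0, 0, 0, 0],
    [0.1, -0.3, 0.5, 0, 0, 0],
    [0.1, -0.3, 1, 0, 0, 0],
    [0.1, -0.3, 1.5, 0, 0, 0],
    [0.1, -0.3, 2, 0, 0, 0],
    [0.1, -0.3, 2.5, 0, 0, 0],
    [0.1, -0.3, 3, 0, 0, 0]
  ]
}}

```text
time_s: 26.53
position: [0.5492, 0.0534, 0.1532]
tool_rot: [[0.819, 0.573, 0.0], [0.573, -0.819, 0.0], [0.0, -0.0, -1.0]]
ft_force: [0.7, 0.0, -2.8]
grip_width: 0.008
gripper_force: 61.2
```

>>> {"fn": "jog_arm", "kwargs": {
  "targets": [
    [0, 0, 0.6, 0, 0, 0],
    [0, 0, 1.2, 0, 0, 0],
    [0, 0, 1.8, 0, 0, 0],
    [0, 0, 2.4, 0, 0, 0],
    [0, 0, 3, 0, 0, 0],
    [0, 0, 3, 0, 0, 0]
  ]
}}

```text
time_s: 27.03
position: [0.5487, 0.0535, 0.1223]
tool_rot: [[0.819, 0.573, -0.002], [0.573, -0.819, 0.0], [-0.001, -0.001, -1.0]]
ft_force: [0.1, -0.4, -2.6]
grip_width: 0.0082
gripper_force: 61.1
```

>>> {"fn": "jog_arm", "kwargs": {
  "targets": [
    [0, 0, 0.5, 0, 0, 0],
    [0, 0, 0.9, 0, 0, 0],
    [0, 0, 1.2, 0, 0, 0],
    [0, 0, 1.2, 0, 0, 0]
  ]
}}

```text
time_s: 27.37
position: [0.5489, 0.0534, 0.111]
tool_rot: [[0.819, 0.573, -0.001], [0.573, -0.819, 0.0], [-0.001, -0.001, -1.0]]
ft_force: [0.4, -0.6, -2.7]
grip_width: 0.0077
gripper_force: 61.2
```

>>> {"fn": "jog_arm", "kwargs": {
  "targets": [
    [0, 0, 0.1, 0, 0, 0],
    [0, 0, 0.2, 0, 0, 0],
    [0, 0, 0.2, 0, 0, 0]
  ]
}}

```text
time_s: 27.62
position: [0.5497, 0.0534, 0.1106]
tool_rot: [[0.819, 0.574, 0.002], [0.574, -0.819, -0.0], [0.001, 0.001, -1.0]]
ft_force: [-1.5, -0.5, 3.9]
grip_width: 0.0082
gripper_force: 61.8
```

>>> {"fn": "jog_arm", "kwargs": {
  "targets": [
    [0, 0, 0, 0, 0, 0],
    [0, 0, 0, 0, 0, 0],
    [0, 0, 0, 0, 0, 0],
    [0, 0, -2, 0, 0, 0],
    [0, 0, -5, 0, 0, 0],
    [0, 0, -9, 0, 0, 0],
    [0, 0, -10, 0, 0, 0],
    [0, 0, -10, 0, 0, 0]
  ],
  "hand": 0.5
}}

```text
time_s: 28.28
position: [0.5506, 0.0533, 0.2131]
tool_rot: [[0.819, 0.573, 0.007], [0.573, -0.819, -0.001], [0.005, 0.005, -1.0]]
ft_force: [0.6, 0.4, -0.4]
grip_width: 0.0426
gripper_force: 0.0
```

>>> {"fn": "jog_arm", "kwargs": {
  "targets": [
    [0, 18, 0, 0, 0, 0],
    [0, 18, 0, 0, 0, 0],
    [0, 18, 0, 0, 0, 0],
    [0, 18, 0, 0, 0, 0],
    [0, 18, 0, 0, 0, 0],
    [0, 18, 0, 0, 0, 0],
    [0, 18, 0, 0, 0, 0]
  ],
  "hand": 0
}}

```text
time_s: 28.87
position: [0.6521, -0.0943, 0.2078]
tool_rot: [[0.82, 0.573, -0.003], [0.573, -0.82, 0.001], [-0.002, -0.003, -1.0]]
ft_force: [-0.9, 0.6, -0.4]
grip_width: 0.0
gripper_force: 0.0
```

```bash
python3 - <<'E'
from h import *
plan([])
ims={c:env.get_image(c) for c in("side","top")}
for c,im in ims.items():
    W=cloud(im); P=near(W,.5105,.109,.104,.128,.139)
    d=P[:,:2]-[.5105,.109]
    for k in(35,125,215,305):
        a=np.radians(k); rr=d@[np.cos(a),np.sin(a)]; tt=d@[-np.sin(a),np.cos(a)]; Q=P[(rr>.038)&(abs(tt)<.04)]
        print(c,k,len(Q),rect(Q) if len(Q)>10 else "")
meas([("E1",.471,.164,.075),("E2",.5495,.0535,.075),("t1",.407,-.355,.004),("t2",.488,-.36,.004),("bal",.6105,-.34,0)])
a=cv2.resize(cv2.convertScaleAbs(ims["top"]["frame"][60:300,130:510,::-1],alpha=1.6),(760,480),interpolation=cv2.INTER_CUBIC); cv2.imwrite("pics/t6.png",a)
E
```

```text
t 28.9 tcp [652.1 -94.3 207.8] yaw -55.1 w 0.0 f [-0.9  0.6 -0.4]
side 35 208 [565.7 146.5  71.9  57.  125.4]
side 125 297 [470.  162.8  73.4  55.8  35.3]
side 215 178 [453.2  67.8  72.4  61.2 125.4]
side 305 295 [549.1  52.1  74.1  56.4  33.9]
top 35 180 [566.3 148.4  72.1  57.  124.7]
top 125 285 [472.1 165.1  73.   56.1  35.1]
top 215 179 [455.2  70.5  72.4  56.2 124.8]
top 305 276 [550.2  53.6  72.5  56.3  35.7]
side E1 82 [470.6 164.8 161.1] long 33.4 [468.4 163.1  38.1  13.4  32.5]
side E2 82 [547.6  54.1 161. ] long 35.7 [546.1  52.7  39.5  13.5  36.2]
side t1 few 0
side t2 few 0
side bal 21 [ 609.9 -346.    85. ] long 47.6 [ 608.6 -346.2   40.7   11.9   42.6]
top E1 70 [469.2 164.4 163.5] long 34.2 [469.2 164.6  36.6  13.7  35.7]
top E2 69 [546.8  53.9 163.2] long 35.0 [547.1  54.1  37.5  12.9  34.5]
top t1 71 [ 407.9 -352.5   90.9] long 84.8 [ 407.7 -353.6   37.5   13.7   83.5]
top t2 68 [ 489.7 -354.1   91. ] long 85.2 [ 489.6 -354.    35.9   14.    84.5]
top bal 75 [ 610.3 -340.2   85.2] long 48.9 [ 610.5 -340.7   36.6   14.5   44.9]
```

View pics/t6.png

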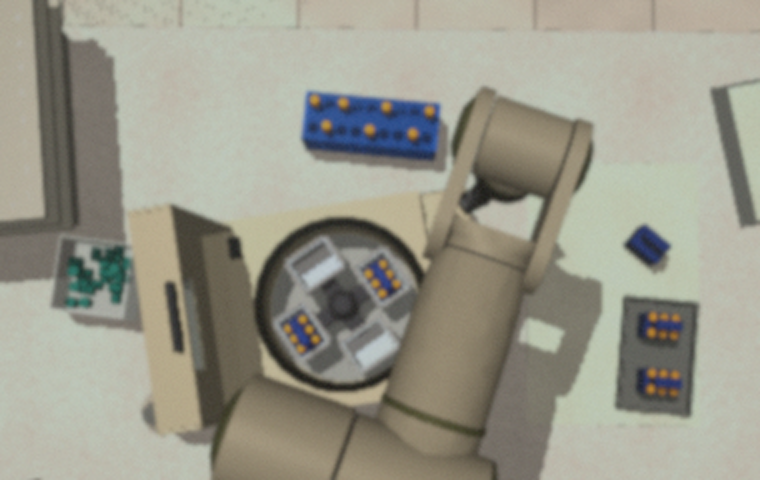

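Loading is as asked: carriers across the hub at crop (300,330) and (380,280), both spun ones in the tray, and the plain block untouched. Next is the free-turn check, in two strokes that stay clear of the lid.

```bash
cat > arc.py <<'E'
from h import *
C=np.array([510.,108.5]); YAW=-80.3
def pt(t): return C+79*np.array([np.cos(np.radians(t)),np.sin(np.radians(t))])
a=np.radians(YAW); Y=np.array([np.cos(a),np.sin(a)]); X=np.array([-Y[1],Y[0]])
def arc(t0,t1,step=12):
    ts=list(np.arange(t0+step,t1+.1,step)); s=pt(t0)
    for i in range(0,len(ts),8):
        print("call from",ts[i]-step,[[round((pt(t)-s)@X/10,1),round((pt(t)-s)@Y/10,1)] for t in ts[i:i+8]]); s=pt(ts[min(i+7,len(ts)-1)])
E
python3 - <<'E'
from arc import *
x,y=pt(170); plan([(540,-60,200,YAW),(x,y,180,YAW),(x,y,80,YAW)]); arc(170,398)
E
```

```text
t 29.1 tcp [652.  -92.8 209.9] yaw -54.9 w 0.2 f [ 0.5 -0.2  0.2]
(540, -60, 200, -80.3) -> [-7.28 -9.12  0.99] rz 25.4 rows 3.5
(np.float64(432.20018751203554), np.float64(122.21820603568749), 180, -80.3) -> [ -7.56 -19.78   2.  ] rz 0.0 rows 5.1
(np.float64(432.20018751203554), np.float64(122.21820603568749), 80, -80.3) -> [ 0.  0. 10.] rz 0.0 rows 2.4
call from 170.0 [[np.float64(-0.4), np.float64(1.6)], [np.float64(-0.4), np.float64(3.3)], [np.float64(-0.1), np.float64(4.9)], [np.float64(0.5), np.float64(6.4)], [np.float64(1.4), np.float64(7.8)], [np.float64(2.6), np.float64(8.9)], [np.float64(4.0), np.float64(9.8)], [np.float64(5.6), np.float64(10.3)]]
call from 266.0 [[np.float64(1.6), np.float64(0.2)], [np.float64(3.3), np.float64(0.1)], [np.float64(4.9), np.float64(-0.4)], [np.float64(6.3), np.float64(-1.1)], [np.float64(7.6), np.float64(-2.2)], [np.float64(8.6), np.float64(-3.5)], [np.float64(9.3), np.float64(-5.0)], [np.float64(9.7), np.float64(-6.6)]]
call from 362.0 [[np.float64(0.0), np.float64(-1.7)], [np.float64(-0.2), np.float64(-3.3)], [np.float64(-0.9), np.float64(-4.8)]]
```

>>> {"fn": "jog_arm", "kwargs": {
  "targets": [
    [-7.3, -9.1, 1, 0, 0, 25.4],
    [-7.3, -9.1, 1, 0, 0, 25.4],
    [-7.3, -9.1, 1, 0, 0, 25.4],
    [-7.3, -9.1, 1, 0, 0, 25.4],
    [-7.3, -9.1, 1, 0, 0, 25.4],
    [-7.3, -9.1, 1, 0, 0, 25.4]
  ]
}}

```text
time_s: 29.57
position: [0.5407, -0.061, 0.2005]
tool_rot: [[0.985, 0.17, 0.002], [0.17, -0.985, -0.001], [0.002, 0.001, -1.0]]
ft_force: [0.5, -0.4, -0.2]
grip_width: -0.0003
gripper_force: 0.0
```

>>> {"fn": "jog_arm", "kwargs": {
  "targets": [
    [-7.6, -19.8, 0, 0, 0, 0],
    [-7.6, -19.8, 0, 0, 0, 0],
    [-7.6, -19.8, 0, 0, 0, 0],
    [-7.6, -19.8, 0, 0, 0, 0],
    [-7.6, -19.8, 0, 0, 0, 0],
    [-7.6, -19.8, 0, 0, 0, 0],
    [-7.6, -19.8, 0, 0, 0, 0]
  ]
}}

```text
time_s: 30.15
position: [0.4325, 0.1229, 0.2003]
tool_rot: [[0.985, 0.172, 0.001], [0.172, -0.985, 0.0], [0.001, 0.0, -1.0]]
ft_force: [1.2, -0.4, -0.6]
grip_width: -0.0
gripper_force: 0.0
```

```bash
python3 - <<'E'
from arc import *
x,y=pt(170); plan([(x,y,80,YAW)])
E
```

```text
t 30.1 tcp [432.5 122.9 200.3] yaw -80.1 w -0.0 f [ 1.2 -0.4 -0.6]
(np.float64(432.20018751203554), np.float64(122.21820603568749), 80, -80.3) -> [-0.04  0.07 12.03] rz 0.2 rows 2.9
```

>>> {"fn": "jog_arm", "kwargs": {
  "targets": [
    [0, 0, 3, 0, 0, 0],
    [0, 0, 6, 0, 0, 0],
    [0, 0, 8, 0, 0, 0],
    [0, 0, 9.5, 0, 0, 0],
    [0, 0, 11, 0, 0, 0],
    [0, 0, 12, 0, 0, 0],
    [0, 0, 12, 0, 0, 0]
  ]
}}

```text
time_s: 30.73
position: [0.433, 0.1202, 0.0779]
tool_rot: [[0.986, 0.167, -0.003], [0.167, -0.986, -0.0], [-0.003, -0.0, -1.0]]
ft_force: [-0.5, 0.2, -0.4]
grip_width: 0.0003
gripper_force: 0.0
```

>>> {"fn": "jog_arm", "kwargs": {
  "targets": [
    [-0.2, 0.8, 0, 0, 0, 0],
    [-0.4, 1.6, 0, 0, 0, 0],
    [-0.4, 1.6, 0, 0, 0, 0]
  ]
}}

```text
time_s: 30.98
position: [0.432, 0.1031, 0.0804]
tool_rot: [[0.986, 0.166, 0.002], [0.166, -0.986, -0.001], [0.001, 0.001, -1.0]]
ft_force: [-0.1, -0.6, -0.9]
grip_width: 0.0
gripper_force: 0.0
```

>>> {"fn": "jog_arm", "kwargs": {
  "targets": [
    [0, 1.7, 0, 0, 0, 0],
    [0.3, 3.3, 0, 0, 0, 0],
    [0.9, 4.8, 0, 0, 0, 0],
    [1.8, 6.2, 0, 0, 0, 0],
    [3, 7.3, 0, 0, 0, 0],
    [4.4, 8.2, 0, 0, 0, 0],
    [6, 8.7, 0, 0, 0, 0]
  ]
}}

```text
time_s: 31.57
position: [0.5058, 0.0275, 0.0802]
tool_rot: [[0.986, 0.165, 0.0], [0.165, -0.986, -0.0], [-0.0, 0.0, -1.0]]
ft_force: [0.5, -0.3, -0.8]
grip_width: -0.0002
gripper_force: 0.3
```

```bash
cat >> arc.py <<'E'
def where():
    s=env.observe(); p=s["position"][:2]*1000-C; print("ang",np.degrees(np.arctan2(p[1],p[0]))%360,"r",np.hypot(*p),s["ft_force"])
def rotor():
    for c in("top","side"):
        W=cloud(env.get_image(c)); P=near(W,.510,.1085,.1,.128,.139); d=P[:,:2]*1000-C; d=d[np.hypot(*d.T)>40]
        a=np.arctan2(d[:,1],d[:,0]); h=np.hypot(*d.T); best=[]
        for k in range(0,90):
            n=0
            for j in range(4):
                t=np.radians(k+90*j); rr=d@[np.cos(t),np.sin(t)]; tt=d@[-np.sin(t),np.cos(t)]
                n+=((abs(rr-68)<28)&(abs(tt)<36)).sum()
            best.append(n)
        b=np.array(best); w=np.where(b==b.max())[0]; 
        print(c,len(d),b.max(),"rotor mod 90:",w)
    for r in env.regions_of("side","carrier1"): print(round(r["score"],2),np.round(r["point"]))
E
python3 - <<'E'
from arc import *
where(); rotor()
E
```

```text
ang 267.0187050828303 r 81.15798825722358 [ 0.52316068 -0.2869926  -0.7573333 ]
top 596 567 rotor mod 90: [35]
side 860 801 rotor mod 90: [42]
0.59 [228. 344.]
0.58 [184. 358.]
0.4 [209. 353.]
0.29 [134. 239.]
```

Carriers now appear at side pixels (228,344) and (184,358), so the rotor has turned about 90°. Continuing.

>>> {"fn": "jog_arm", "kwargs": {
  "targets": [
    [1.6, 0.1, 0, 0, 0, 0],
    [3.3, -0.1, 0, 0, 0, 0],
    [4.9, -0.6, 0, 0, 0, 0],
    [6.3, -1.3, 0, 0, 0, 0],
    [7.6, -2.4, 0, 0, 0, 0],
    [8.6, -3.7, 0, 0, 0, 0],
    [9.2, -5.2, 0, 0, 0, 0],
    [9.6, -6.8, 0, 0, 0, 0]
  ]
}}

```text
time_s: 32.38
position: [0.5881, 0.1123, 0.0798]
tool_rot: [[0.986, 0.166, -0.0], [0.166, -0.986, -0.001], [-0.0, 0.001, -1.0]]
ft_force: [0.3, -1.4, 0.7]
grip_width: -0.0001
gripper_force: 0.4
```

```bash
python3 - <<'E'
from arc import *
where(); p=env.observe()["position"][:2]*1000
for t in(374,386,398,396.): d=(pt(t)-p)/10; print(t,round(d@X,1),round(d@Y,1))
E
```

```text
ang 2.7875818912264188 r 78.17915567669371 [ 0.34886252 -1.39656249  0.71587596]
374 0.1 -1.5
386 -0.2 -3.2
398 -0.8 -4.7
396.0 -0.7 -4.4
```

Finish stroke 1 to 398°, back off 3 mm, lift, then measure.

>>> {"fn": "jog_arm", "kwargs": {
  "targets": [
    [0.1, -1.5, 0, 0, 0, 0],
    [-0.2, -3.2, 0, 0, 0, 0],
    [-0.8, -4.7, 0, 0, 0, 0],
    [-0.8, -4.7, 0, 0, 0, 0],
    [-0.7, -4.4, 0, 0, 0, 0],
    [-0.7, -4.4, -3, 0, 0, 0],
    [-0.7, -4.4, -7, 0, 0, 0],
    [-0.7, -4.4, -10.5, 0, 0, 0]
  ]
}}

```text
time_s: 33.05
position: [0.5739, 0.1531, 0.1865]
tool_rot: [[0.986, 0.166, -0.0], [0.166, -0.986, -0.0], [-0.001, 0.0, -1.0]]
ft_force: [0.9, -0.2, 0.0]
grip_width: -0.0
gripper_force: 0.0
```

>>> {"fn": "jog_arm", "kwargs": {
  "targets": [
    [-3.5, 12, -1, 0, 0, 0],
    [-3.5, 12, -1, 0, 0, 0],
    [-3.5, 12, -1, 0, 0, 0],
    [-3.5, 12, -1, 0, 0, 0],
    [-3.5, 12, -1, 0, 0, 0]
  ]
}}

```text
time_s: 33.47
position: [0.5593, 0.0273, 0.1951]
tool_rot: [[0.987, 0.162, 0.0], [0.162, -0.987, -0.0], [0.0, 0.0, -1.0]]
ft_force: [0.1, 0.9, -0.6]
grip_width: -0.0002
gripper_force: 0.0
```

```bash
python3 - <<'E'
from arc import *
rotor()
im=env.get_image("side"); W=cloud(im)
P=near(W,.510,.1085,.1,.15,.18); d=P[:,:2]*1000-C; a=np.degrees(np.arctan2(d[:,1],d[:,0]))%180; print("handles dir mod180",len(P),np.median(a), np.histogram(a,bins=12,range=(0,180))[0])
plan([])
E
```

```text
top 444 414 rotor mod 90: [88]
side 946 884 rotor mod 90: [88]
0.77 [194. 373.]
0.54 [208. 353.]
0.48 [213. 333.]
handles dir mod180 165 162.8186710822117 [64  0  0  0  0  0  0  0  0  0 29 72]
t 33.7 tcp [559.4  30.9 194.6] yaw -80.3 w -0.0 f [-0.4  0.4 -0.2]
```

```bash
python3 - <<'E'
from arc import *
x,y=pt(223); plan([(x,y,195,YAW),(x,y,80,YAW)]); arc(223,403)
E
```

```text
t 33.7 tcp [559.4  30.9 194.6] yaw -80.3 w -0.0 f [-0.4  0.4 -0.2]
(np.float64(452.2230575720855), np.float64(54.62212955506263), 195, -80.3) -> [-10.17  -4.14  -0.04] rz -0.0 rows 2.6
(np.float64(452.2230575720855), np.float64(54.62212955506263), 80, -80.3) -> [ 0.   0.  11.5] rz 0.0 rows 2.8
call from 223.0 [[np.float64(1.0), np.float64(1.3)], [np.float64(2.3), np.float64(2.3)], [np.float64(3.8), np.float64(3.1)], [np.float64(5.4), np.float64(3.5)], [np.float64(7.1), np.float64(3.5)], [np.float64(8.7), np.float64(3.3)], [np.float64(10.2), np.float64(2.7)], [np.float64(11.6), np.float64(1.8)]]
call from 319.0 [[np.float64(1.2), np.float64(-1.2)], [np.float64(2.1), np.float64(-2.6)], [np.float64(2.6), np.float64(-4.1)], [np.float64(2.9), np.float64(-5.7)], [np.float64(2.8), np.float64(-7.4)], [np.float64(2.4), np.float64(-9.0)], [np.float64(1.6), np.float64(-10.5)]]
```

>>> {"fn": "jog_arm", "kwargs": {
  "targets": [
    [-10.2, -4.1, 0, 0, 0, 0],
    [-10.2, -4.1, 0, 0, 0, 0],
    [-10.2, -4.1, 0, 0, 0, 0],
    [-10.2, -4.1, 0, 0, 0, 0],
    [-10.2, -4.1, 0, 0, 0, 0],
    [-10.2, -4.1, 0, 0, 0, 0]
  ]
}}

```text
time_s: 34.17
position: [0.4528, 0.054, 0.1949]
tool_rot: [[0.986, 0.168, 0.001], [0.168, -0.986, -0.0], [0.001, 0.0, -1.0]]
ft_force: [1.0, -0.1, -0.3]
grip_width: -0.0002
gripper_force: 0.0
```

>>> {"fn": "jog_arm", "kwargs": {
  "targets": [
    [0, 0, 3, 0, 0, 0],
    [0, 0, 5.5, 0, 0, 0],
    [0, 0, 7.5, 0, 0, 0],
    [0, 0, 9, 0, 0, 0],
    [0, 0, 10.5, 0, 0, 0],
    [0, 0, 11.5, 0, 0, 0],
    [0, 0, 11.5, 0, 0, 0]
  ]
}}

```text
time_s: 34.75
position: [0.452, 0.0536, 0.0776]
tool_rot: [[0.986, 0.167, -0.004], [0.167, -0.986, 0.001], [-0.004, -0.001, -1.0]]
ft_force: [0.3, -0.1, -0.6]
grip_width: -0.0001
gripper_force: 0.0
```

```bash
python3 - <<'E'
from arc import *
where(); plan([])
E
```

```text
ang 223.42485877543555 r 79.88109629232449 [ 0.29998571 -0.10235526 -0.58357911]
t 34.8 tcp [452.   53.6  77.6] yaw -80.4 w -0.1 f [ 0.3 -0.1 -0.6]
```

>>> {"fn": "jog_arm", "kwargs": {
  "targets": [
    [1, 1.3, 0, 0, 0, 0],
    [2.3, 2.3, 0, 0, 0, 0],
    [3.8, 3.1, 0, 0, 0, 0],
    [5.4, 3.5, 0, 0, 0, 0],
    [7.1, 3.5, 0, 0, 0, 0],
    [8.7, 3.3, 0, 0, 0, 0],
    [10.2, 2.7, 0, 0, 0, 0],
    [11.6, 1.8, 0, 0, 0, 0]
  ]
}}

```text
time_s: 35.42
position: [0.5711, 0.0548, 0.0799]
tool_rot: [[0.986, 0.166, 0.0], [0.166, -0.986, -0.001], [0.0, 0.001, -1.0]]
ft_force: [-0.8, -0.9, 0.2]
grip_width: -0.0
gripper_force: 0.3
```

>>> {"fn": "jog_arm", "kwargs": {
  "targets": [
    [1.2, -1.2, 0, 0, 0, 0],
    [2.1, -2.6, 0, 0, 0, 0],
    [2.6, -4.1, 0, 0, 0, 0],
    [2.9, -5.7, 0, 0, 0, 0],
    [2.8, -7.4, 0, 0, 0, 0],
    [2.4, -9, 0, 0, 0, 0],
    [1.9, -10, 0, 0, 0, 0],
    [1.6, -10.5, 0, 0, 0, 0]
  ]
}}

```text
time_s: 36.08
position: [0.5675, 0.1625, 0.0799]
tool_rot: [[0.986, 0.168, 0.0], [0.168, -0.986, 0.0], [0.0, -0.0, -1.0]]
ft_force: [-0.7, 0.0, 0.2]
grip_width: 0.0002
gripper_force: 0.0
```

>>> {"fn": "jog_arm", "kwargs": {
  "targets": [
    [0, 0.2, 0, 0, 0, 0],
    [0, 0.3, 0, 0, 0, 0],
    [0, 0.3, -3, 0, 0, 0],
    [0, 0.3, -7, 0, 0, 0],
    [0, 0.3, -11, 0, 0, 0],
    [0, 4, -14, 0, 0, 0],
    [0, 8, -14, 0, 0, 0],
    [0, 12, -14, 0, 0, 0]
  ]
}}

```text
time_s: 36.75
position: [0.5885, 0.0425, 0.2225]
tool_rot: [[0.986, 0.168, 0.005], [0.168, -0.986, -0.001], [0.005, 0.002, -1.0]]
ft_force: [0.9, -0.2, -1.4]
grip_width: 0.0002
gripper_force: 0.0
```

```bash
python3 - <<'E'
from arc import *
rotor(); where()
im=env.get_image("side"); W=cloud(im)
P=near(W,.510,.1085,.1,.15,.18); d=P[:,:2]*1000-C; a=np.degrees(np.arctan2(d[:,1],d[:,0]))%180; print(len(P),np.median(a),P[:,2].max(),np.histogram(a,bins=12,range=(0,180))[0])
plan([])
E
```

```text
top 358 331 rotor mod 90: [82]
side 927 874 rotor mod 90: [83]
0.62 [215. 330.]
ang 319.0190680215084 r 103.38228524573037 [ 0.00926552  0.61009849 -0.3300779 ]
160 163.58155864612598 0.17169334732821406 [34  0  0  0  0  0  0  0  0  1 50 75]
t 37.0 tcp [587.7  42.5 219.6] yaw -80.6 w 0.0 f [ 0.  -0.7  0.3]
```

The rotor has now turned about 408° anticlockwise in total. Next I shut the lid, passing over it and pushing from behind.

```bash
python3 - <<'E'
from arc import *
ex=np.array([.986,.168]);ey=np.array([-.168,.986])
L=lambda xo,yo:C+xo*ex+yo*ey
a=L(-30,60);b=L(-30,265);c=L(-30,100)
plan([(a[0],a[1],400,YAW),(b[0],b[1],400,YAW),(b[0],b[1],312,YAW),(c[0],c[1],312,YAW)])
W=cloud(env.get_image("top")); P=near(W,.48,.28,.16,.2,.42); d=P[:,:2]*1000-C; yo=d@ey; xo=d@ex
for z in(.25,.3,.33,.36,.38): m=(abs(P[:,2]-z)<.01)&(abs(xo)<100); print(z,m.sum(),yo[m].min() if m.any() else "",yo[m].max() if m.any() else "")
print(P[:,2].max(),yo[abs(P[:,2]-.385)<.02].min())
E
```

```text
t 37.0 tcp [587.7  42.5 219.6] yaw -80.6 w 0.0 f [ 0.  -0.7  0.3]
(np.float64(470.34000000000003), np.float64(162.62), 400, -80.3) -> [ -9.62 -13.77 -18.04] rz -0.3 rows 5.9
(np.float64(435.90000000000003), np.float64(364.75), 400, -80.3) -> [ 1.00e-02 -2.05e+01  0.00e+00] rz 0.0 rows 4.9
(np.float64(435.90000000000003), np.float64(364.75), 312, -80.3) -> [0.  0.  8.8] rz 0.0 rows 2.1
(np.float64(463.62), np.float64(202.06), 312, -80.3) -> [-1.00e-02  1.65e+01  0.00e+00] rz 0.0 rows 4.0
0.25 0  
0.3 0  
0.33 0  
0.36 0  
0.38 1822 165.1733021008234 218.87275701632242
0.40017862231776835 164.30043207336817
```

>>> {"fn": "jog_arm", "kwargs": {
  "targets": [
    [0, 0, -4, 0, 0, 0],
    [0, 0, -8, 0, 0, 0],
    [0, 0, -12, 0, 0, 0],
    [-3, -4, -16, 0, 0, 0],
    [-6, -8, -18, 0, 0, 0],
    [-9.6, -11, -18, 0, 0, 0],
    [-9.6, -13.8, -18, 0, 0, 0],
    [-9.6, -13.8, -18, 0, 0, 0]
  ]
}}

```text
time_s: 37.67
position: [0.4665, 0.168, 0.402]
tool_rot: [[0.985, 0.171, 0.003], [0.171, -0.985, 0.001], [0.004, -0.001, -1.0]]
ft_force: [-0.1, -0.1, -0.1]
grip_width: 0.0002
gripper_force: 0.0
```

```bash
python3 - <<'E'
from arc import *
plan([(435.9,364.8,400,YAW)]); print(np.round(env.observe()["q"],1))
E
```

```text
t 37.7 tcp [466.5 168.  402. ] yaw -80.2 w 0.2 f [-0.1 -0.1 -0.1]
(435.9, 364.8, 400, -80.3) -> [  0.34 -19.92   0.2 ] rz 0.1 rows 4.8
[6.100e+00 1.260e+01 5.430e+01 1.000e-01 1.129e+02 8.630e+01]
```

>>> {"fn": "jog_arm", "kwargs": {
  "targets": [
    [0.3, -4, 0, 0, 0, 0],
    [0.3, -8, 0, 0, 0, 0],
    [0.3, -12, 0, 0, 0, 0],
    [0.3, -16, 0, 0, 0, 0],
    [0.3, -20, 0, 0, 0, 0],
    [0.3, -20, 0, 0, 0, 0],
    [0.3, -20, 0, 0, 0, 0]
  ]
}}

```text
time_s: 38.25
position: [0.4382, 0.3645, 0.3991]
tool_rot: [[0.985, 0.171, -0.001], [0.171, -0.985, -0.001], [-0.001, 0.0, -1.0]]
ft_force: [-0.1, -0.4, -0.1]
grip_width: 0.0
gripper_force: 0.0
```

>>> {"fn": "jog_arm", "kwargs": {
  "targets": [
    [0, 0, 3, 0, 0, 0],
    [0, 0, 6, 0, 0, 0],
    [0, 0, 9, 0, 0, 0],
    [0, 0, 9, 0, 0, 0]
  ]
}}

```text
time_s: 38.58
position: [0.4375, 0.3604, 0.3042]
tool_rot: [[0.986, 0.166, -0.01], [0.166, -0.986, -0.005], [-0.01, 0.004, -1.0]]
ft_force: [-0.2, 0.2, -0.5]
grip_width: -0.0001
gripper_force: 0.0
```

```bash
python3 - <<'E'
from arc import *
plan([(463.6,202,312,YAW)])
im=env.get_image("side"); cv2.imwrite("pics/s7.png",im["frame"][:,:,::-1])
E
```

```text
t 38.6 tcp [437.5 360.4 304.2] yaw -80.4 w -0.1 f [-0.2  0.2 -0.5]
(463.6, 202, 312, -80.3) -> [-0.06 16.06 -0.78] rz -0.1 rows 3.9
```

View pics/s7.png

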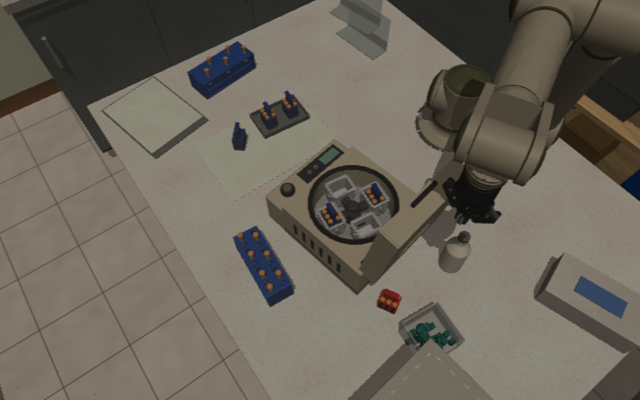

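The gripper at (470,205) is behind the lid; the carriers are seated at (330,214) and (375,193), and the bench is tidy. Push now.

>>> {"fn": "jog_arm", "kwargs": {
  "targets": [
    [0, 2, -0.5, 0, 0, 0],
    [0, 3.5, -0.5, 0, 0, 0],
    [0, 5, -0.5, 0, 0, 0],
    [0, 6, -0.5, 0, 0, 0],
    [0, 7, -0.5, 0, 0, 0],
    [0, 8, -0.5, 0, 0, 0],
    [0, 9, -0.5, 0, 0, 0],
    [0, 10, -0.5, 0, 0, 0]
  ]
}}

```text
time_s: 39.3
position: [0.4563, 0.2628, 0.315]
tool_rot: [[0.986, 0.167, 0.0], [0.167, -0.986, 0.0], [0.0, -0.0, -1.0]]
ft_force: [-0.8, 1.1, 1.2]
grip_width: 0.0001
gripper_force: 0.4
```

>>> {"fn": "jog_arm", "kwargs": {
  "targets": [
    [0, 1, 0, 0, 0, 0],
    [0, 2, 0, 0, 0, 0],
    [0, 3, 0, 0, 0, 0],
    [0, 4, 0, 0, 0, 0],
    [0, 5, 0, 0, 0, 0],
    [0, 5.5, 0, 0, 0, 0],
    [0, 5.5, 0, 0, 0, 0]
  ]
}}

```text
time_s: 39.88
position: [0.4655, 0.2083, 0.3147]
tool_rot: [[0.986, 0.165, 0.0], [0.165, -0.986, -0.0], [-0.0, 0.0, -1.0]]
ft_force: [0.1, -0.3, 0.1]
grip_width: 0.0003
gripper_force: 0.0
```

```bash
cat > lid.py <<'E'
from arc import *
ex=np.array([.986,.168]);ey=np.array([-.168,.986])
W=cloud(env.get_image("side")); P=near(W,.48,.2,.28,.15,.42); d=P[:,:2]*1000-C; yo=d@ey; xo=d@ex
m=(xo>20)&(xo<110)&(yo>-130)&(yo<230)
for y in range(-130,230,30):
    k=m&(yo>=y)&(yo<y+30)
    if k.sum()>5: print(y,k.sum(),np.round(np.median(P[k,2]),3))
plan([])
E
python3 lid.py
```

```text
-40 63 0.163
-10 13 0.162
20 286 0.37
50 455 0.38
80 859 0.348
110 742 0.282
140 656 0.217
170 304 0.171
t 39.9 tcp [465.4 208.9 314.7] yaw -80.5 w 0.1 f [-0.5  0.7 -1.3]
```

>>> {"fn": "jog_arm", "kwargs": {
  "targets": [
    [0, 0, -2, 0, 0, 0],
    [0, 0, -4, 0, 0, 0],
    [0, 0, -6, 0, 0, 0],
    [0, 0, -6, 0, 0, 0],
    [0, 0, -6, 0, 0, 0],
    [0, 0, -6, 0, 0, 0],
    [0, 0, -6, 0, 0, 0],
    [0, 0, -6, 0, 0, 0]
  ]
}}

```text
time_s: 40.6
position: [0.4651, 0.2094, 0.3738]
tool_rot: [[0.986, 0.167, -0.002], [0.167, -0.986, -0.0], [-0.002, 0.0, -1.0]]
ft_force: [-0.3, -0.2, -0.2]
grip_width: -0.0005
gripper_force: 0.0
```

>>> {"fn": "jog_arm", "kwargs": {
  "targets": [
    [0, 0, 0, 0, 0, 0],
    [0, 0, 0, 0, 0, 0],
    [0, 0, 0, 0, 0, 0],
    [0, 0, 0, 0, 0, 0],
    [0, 0, 0, 0, 0, 0],
    [0, 0, 0, 0, 0, 0],
    [0, 0, 0, 0, 0, 0],
    [0, 0, 0, 0, 0, 0]
  ]
}}

```text
time_s: 41.27
position: [0.4653, 0.2093, 0.3747]
tool_rot: [[0.986, 0.167, 0.0], [0.167, -0.986, -0.0], [0.0, 0.0, -1.0]]
ft_force: [0.4, -0.3, 0.5]
grip_width: -0.0001
gripper_force: 0.0
```

>>> {"fn": "jog_arm", "kwargs": {
  "targets": [
    [0, 0, 0, 0, 0, 0],
    [0, 0, 0, 0, 0, 0],
    [0, 0, 0, 0, 0, 0],
    [0, 0, 0, 0, 0, 0],
    [0, 0, 0, 0, 0, 0],
    [0, 0, 0, 0, 0, 0],
    [0, 0, 0, 0, 0, 0],
    [0, 0, 0, 0, 0, 0]
  ]
}}

```text
time_s: 41.93
position: [0.4653, 0.2094, 0.3747]
tool_rot: [[0.986, 0.167, 0.0], [0.167, -0.986, 0.0], [0.0, -0.0, -1.0]]
ft_force: [1.0, -0.4, 0.5]
grip_width: 0.0002
gripper_force: 0.0
```

```bash
python3 lid.py; python3 - <<'E'
from lid import *
S=near(W,.622,-.0385,.03,.125,.14); 
W2=cloud(env.get_image("side"))
for r in(.03,.016): S=near(W2,.622,-.0385,r,.129,.14); print(len(S),S.mean(0),np.median(S,0))
W0=np.load("topW.npy"); S=near(W0,.622,-.0385,.03,.128,.14); print("top",len(S),np.median(S,0),rect(S))
W0=np.load("sideW.npy"); S=near(W0,.622,-.0385,.03,.128,.14); print("side",len(S),np.median(S,0),rect(S))
E
```

```text
-130 126 0.193
-100 350 0.194
-70 357 0.193
-40 367 0.193
-10 371 0.193
20 382 0.193
50 396 0.193
80 403 0.194
110 419 0.194
140 191 0.18
t 42.0 tcp [465.3 209.4 374.7] yaw -80.4 w 0.2 f [-0.9  0.2  0. ]
-130 128 0.193
-100 344 0.194
-70 359 0.193
-40 360 0.193
-10 366 0.193
20 375 0.193
50 390 0.193
80 404 0.193
110 412 0.193
140 192 0.181
t 42.0 tcp [465.3 209.3 374.7] yaw -80.4 w -0.0 f [ 0.2 -0.4 -0.7]
91 [ 0.62231385 -0.03777678  0.13477228] [ 0.6223613  -0.03693994  0.13552552]
77 [ 0.62234393 -0.03758726  0.13555792] [ 0.6223613  -0.03693994  0.13607595]
top 89 [ 0.62226545 -0.03836367  0.13441915] [621.3 -39.3  37.3  35.8 135.9]
side 94 [ 0.62249846 -0.03748876  0.13471689] [621.3 -39.7  37.8  35.8 126.4]
```

Lid is shut, flat at 193 mm. Now the button at (621.8, −38.5).

```bash
python3 - <<'E'
from arc import *
plan([(543,85,300,YAW),(621.8,-38.7,240,YAW),(621.8,-38.7,110,YAW)])
E
```

```text
t 42.1 tcp [465.3 209.3 374.7] yaw -80.4 w 0.0 f [-0.3 -0.1  0.1]
(543, 85, 300, -80.3) -> [ 5.59 13.55  7.47] rz -0.1 rows 3.9
(621.8, -38.7, 240, -80.3) -> [ 5.68 13.52  6.  ] rz 0.0 rows 3.8
(621.8, -38.7, 110, -80.3) -> [ 0.  0. 13.] rz 0.0 rows 3.1
```

>>> {"fn": "jog_arm", "kwargs": {
  "targets": [
    [1.4, 3.4, 1.9, 0, 0, 0],
    [2.8, 6.8, 3.8, 0, 0, 0],
    [4.2, 10.2, 5.6, 0, 0, 0],
    [5.6, 13.6, 7.5, 0, 0, 0],
    [7, 17, 9, 0, 0, 0],
    [8.5, 20.4, 10.5, 0, 0, 0],
    [10, 24, 12, 0, 0, 0],
    [11.3, 27.1, 13.5, 0, 0, 0]
  ]
}}

```text
time_s: 42.75
position: [0.6227, -0.0413, 0.2388]
tool_rot: [[0.986, 0.166, -0.0], [0.166, -0.986, -0.0], [-0.0, 0.0, -1.0]]
ft_force: [0.8, 0.7, 0.7]
grip_width: 0.0003
gripper_force: 0.0
```

>>> {"fn": "jog_arm", "kwargs": {
  "targets": [
    [0, 0, 0, 0, 0, 0],
    [0, 0, 2, 0, 0, 0],
    [0, 0, 5, 0, 0, 0],
    [0, 0, 8, 0, 0, 0],
    [0, 0, 9, 0, 0, 0],
    [0, 0, 9, 0, 0, 0]
  ]
}}

```text
time_s: 43.25
position: [0.6207, -0.0386, 0.1475]
tool_rot: [[0.986, 0.167, -0.005], [0.167, -0.986, 0.001], [-0.005, -0.002, -1.0]]
ft_force: [-0.4, -0.6, 0.0]
grip_width: -0.0001
gripper_force: 0.0
```

```bash
python3 - <<'E'
from arc import *
plan([(621.8,-38.7,104,YAW)])
E
```

```text
t 43.2 tcp [620.7 -38.6 147.5] yaw -80.4 w -0.1 f [-0.4 -0.6  0. ]
(621.8, -38.7, 104, -80.3) -> [0.11 0.02 4.35] rz -0.1 rows 1.0
```

>>> {"fn": "jog_arm", "kwargs": {
  "targets": [
    [0.1, 0, 1.5, 0, 0, 0],
    [0.1, 0, 3, 0, 0, 0],
    [0.1, 0, 4, 0, 0, 0],
    [0.1, 0, 4.5, 0, 0, 0],
    [0.1, 0, 4.7, 0, 0, 0],
    [0.1, 0, 4.7, 0, 0, 0]
  ]
}}

```text
time_s: 43.75
position: [0.6232, -0.0389, 0.1034]
tool_rot: [[0.986, 0.167, 0.001], [0.167, -0.986, -0.0], [0.001, 0.0, -1.0]]
ft_force: [0.4, 0.9, -0.7]
grip_width: -0.0
gripper_force: 0.0
```

>>> {"fn": "jog_arm", "kwargs": {
  "targets": [
    [0, 0, 0.1, 0, 0, 0],
    [0, 0, 0.2, 0, 0, 0],
    [0, 0, 0.3, 0, 0, 0],
    [0, 0, 0.3, 0, 0, 0]
  ]
}}

```text
time_s: 44.08
position: [0.6228, -0.0389, 0.0998]
tool_rot: [[0.986, 0.167, 0.0], [0.167, -0.986, -0.0], [0.0, 0.0, -1.0]]
ft_force: [-0.1, -0.8, 0.3]
grip_width: -0.0003
gripper_force: 0.0
```

>>> {"fn": "jog_arm", "kwargs": {
  "targets": [
    [0, 0, 0.15, 0, 0, 0],
    [0, 0, 0.3, 0, 0, 0],
    [0, 0, 0.4, 0, 0, 0],
    [0, 0, 0.4, 0, 0, 0]
  ]
}}

```text
time_s: 44.42
position: [0.623, -0.0389, 0.0959]
tool_rot: [[0.986, 0.167, 0.0], [0.167, -0.986, -0.0], [0.0, 0.0, -1.0]]
ft_force: [-0.3, -0.0, 3.3]
grip_width: -0.0003
gripper_force: 1.7
```

>>> {"fn": "jog_arm", "kwargs": {
  "targets": [
    [0, 0, 0.1, 0, 0, 0],
    [0, 0, 0.2, 0, 0, 0],
    [0, 0, 0.2, 0, 0, 0]
  ]
}}

```text
time_s: 44.67
position: [0.623, -0.0389, 0.0938]
tool_rot: [[0.986, 0.167, 0.0], [0.167, -0.986, -0.0], [0.0, 0.0, -1.0]]
ft_force: [0.3, 0.3, 4.8]
grip_width: -0.0004
gripper_force: 2.3
```

>>> {"fn": "jog_arm", "kwargs": {
  "targets": [
    [0, 0, 0.1, 0, 0, 0],
    [0, 0, 0.2, 0, 0, 0],
    [0, 0, 0.2, 0, 0, 0]
  ]
}}

```text
time_s: 44.92
position: [0.6231, -0.039, 0.0933]
tool_rot: [[0.986, 0.167, 0.002], [0.167, -0.986, -0.001], [0.002, 0.001, -1.0]]
ft_force: [-4.3, 0.4, 13.2]
grip_width: 0.0004
gripper_force: 6.7
```

The button bottomed out: travel was about 6 mm and the force rose to 13 N. Retreat and check once more.

>>> {"fn": "jog_arm", "kwargs": {
  "targets": [
    [0, 0, -1, 0, 0, 0],
    [0, 0, -3, 0, 0, 0],
    [0, 0, -6, 0, 0, 0],
    [0, 0, -10, 0, 0, 0],
    [0, 0, -14, 0, 0, 0],
    [0, 0, -16, 0, 0, 0],
    [0, 0, -16, 0, 0, 0]
  ]
}}

```text
time_s: 45.5
position: [0.6242, -0.0392, 0.2569]
tool_rot: [[0.986, 0.167, 0.009], [0.167, -0.986, -0.002], [0.008, 0.004, -1.0]]
ft_force: [-0.1, -0.1, 1.3]
grip_width: -0.0001
gripper_force: 0.0
```

```bash
python3 lid.py | head -12; python3 - <<'E'
from h import *
save(env.get_image("side"),"s9.png"); meas([("t1",.407,-.355,.004),("t2",.488,-.36,.004)])
E
```

```text
-130 344 0.383
-100 344 0.194
-70 365 0.194
-40 357 0.193
-10 368 0.193
20 380 0.193
50 392 0.193
80 406 0.193
110 417 0.193
140 193 0.18
t 45.5 tcp [623.4 -39.  253.6] yaw -80.4 w -0.1 f [-0.   0.2 -1.1]
side t1 few 0
side t2 few 0
top t1 71 [ 407.9 -352.8   89.9] long 84.4 [ 407.6 -354.    38.2   13.6   83.8]
top t2 69 [ 489.7 -354.    90.2] long 85.6 [ 489.5 -354.4   37.    13.7   84.7]
```

View pics/s9.png

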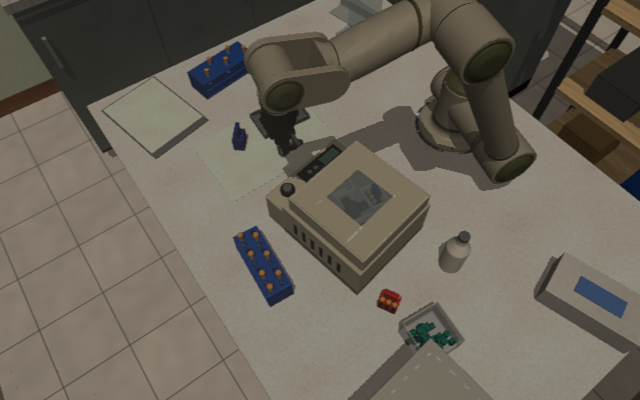

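The lid is shut at (360,195), the rack (263,265), bottle (455,252) and bin (432,330) are in place, and the robot touches nothing. Handing in.

```bash
python3 -c "
from rig import env
print(env.close_job())"
```

```text
the job is handed in; nothing more can be done
None
```

I handed the job in after about 46 s of robot time; no verdict came back. Both spun carriers stand upright in the tray, and the two waiting carriers sit in opposite rotor buckets (an even number, so no balance block). The rotor was turned about 400° anticlockwise in two strokes, the lid is shut, and the start button was pressed fully. The rack, bottle and bin look unmoved in the last picture.

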